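Load painted border tiles into the spring-loaded tile dispenser

TASK

Load the blue and the yellow border tile into the spring-loaded tile dispenser, painted face up, blue first and then yellow on top of it: push each one down past the two sprung orange lips until the lips have snapped back over it, and let go. The blue tile stands on edge in the drying rack, so first lean it on the little wooden easel, painted face outwards, let go, and take it again across its width. Leave the green tile and the paint jars where they are.

Things in the scene. Friction and masses are not known exactly. Their poses are not given: they have to be found in the camera images.
- blue_tile: ceramic tile 130 x 64 x 12 mm (its x, y, z), about 190 g, origin at its centre; face +z painted blue with white diamonds, the other bare clay (paint runs 7 mm down the edges). Starts standing on a long edge in a rack slot: x level along the slot, painted +z towards the rack's +y, +y down, centre 42 mm and top edge 74 mm above the table
- yellow_tile: the same tile painted yellow; starts lying level on the trivet, painted face up, its x roughly along the trivet's x, origin 28 mm above the table (underside 22 mm)
- trivet: wooden trivet, fixed, 100 x 36 mm (x, y), 22 mm tall, origin under its centre; the yellow tile lies on it and overhangs it by about 14 mm all round
- rack: wooden drying rack, fixed, base 150 x 110 x 10 mm, origin under its centre. Two slots along its x, at y = +28 and -28 mm, each 14 mm wide between bars whose tops are 32 mm above the table. Blue and green tile stand one in each slot (which one varies), their upper 42 mm free
- easel: small dark wooden easel, fixed, base 120 x 100 x 8 mm, origin under its centre. Its 45 degree rest faces its +y and up: two rails 14 mm wide at x = +48 and -48 mm, 62 mm long up the slope, each with a foot ledge standing out 16 mm. Between the rails 82 mm is open, behind the tile and below its lower edge, down to the base
- easel_seat (a point): centre of a tile leaning on the easel with its long side along x, lower edge on the ledges: at (0, 1.6, 86.9) mm in the easel's frame, axes as the easel's. Slope upward is (0, -0.707, 0.707), outward normal (0, 0.707, 0.707); the inner corner of the rest is at y = 20, z = 60 mm in the easel's frame
- dispenser: grey and aluminium tile dispenser, fixed, base 190 x 100 x 10 mm, origin under its centre. Four corner angles enclose a well 136 (x) by 70 mm (y), upright to 88 mm above the table, flaring out to 104 mm. The middle 84 mm of both long sides is open from base to top, for fingers. Orange lips at the middle of both short ends, with blocks 62 mm tall outside
- dispenser_mouth (a point): centre of the well at the height of the lips' flat underside, 66 mm above the table; axes as the dispenser's. A tile laid in the mouth rests on the lips' ramps, underside about 79 mm up. Pressed at its middle (5 to 20 N) it parts the lips; once its top is below 66 mm they snap shut and the spring lifts it against them: centre 60 mm up
- follower (a joint): travel of the black spring plate in the dispenser, m: 0 empty (its top level with the lips' underside, 66 mm up), 0.012 with one tile under the lips, 0.024 with two (the first tile then 12 mm deeper), at most 0.042. It pushes up with 4.5 N and 0.15 N more per mm
- lip_near (a joint): outward travel of the orange lip (28 mm wide, steep ramp on top) at the dispenser's -x end, m: 0 closed, its tip then at x = -59 mm, 6 mm over the end of a centred tile; at most 0.011. Spring 0.5 N and 0.16 N more per mm
- lip_far (a joint): the same for the lip at the dispenser's +x end (tip at x = +59 mm when closed)
- green_tile: a green tile of the same make, size and axes as the blue one, standing on edge in the other slot of the drying rack; a bystander
- jar_black: black closed paint jar, 54 mm across, 62 mm tall, origin under its centre; a bystander beyond the work
- jar_ochre: ochre closed paint jar, 54 mm across, 62 mm tall, origin under its centre; a bystander beyond the work
- jar_green: dark green closed paint jar, same size; a bystander beyond the work
- jar_blue: blue closed paint jar, same size; a bystander beyond the work

How it is judged:
On the way, in this order (a step that is already met when the one before it is completed fails the run):
1. the blue tile leans on the easel, painted face outwards, released and at rest (distance between blue_tile and easel_seat below 0.02 m and angle between blue_tile's own z axis and vertical between 0.55 and 1 rad and contact force between blue_tile and easel above 0.3 N and contact force between the fingers and blue_tile below 0.1 N and linear speed of blue_tile below 0.02 m/s), for 0.2 s.
2. the blue tile is alone in the dispenser, painted face up, held under both lips, which have closed over it, and released (z of blue_tile in the frame of dispenser between 0.057 and 0.063 m and horizontal distance between blue_tile and dispenser below 0.006 m and angle between blue_tile's own z axis and vertical below 0.08 rad and angle between the x axis of blue_tile and the x axis of dispenser, either way round below 0.1 rad and contact force between the fingers and blue_tile below 0.2 N and linear speed of blue_tile below 0.02 m/s and value of joint each of lip_near, lip_far below 0.002 m and value of joint follower between 0.009 and 0.015 m), for 0.2 s.
At the end, for the whole second after the job is handed in: Both tiles lie in the dispenser painted face up and level (0.08 rad), blue centre 48 mm and yellow 60 mm above its underside (3 mm), within 6 mm of the well's centre and 0.1 rad of its direction; lips closed (2 mm), spring plate 24 mm down (3 mm), tiles at rest and released (z of blue_tile in the frame of dispenser between 0.045 and 0.051 m and horizontal distance between each of blue_tile, yellow_tile and dispenser below 0.006 m and angle between each of blue_tile, yellow_tile's own z axis and vertical below 0.08 rad and angle between the x axis of each of blue_tile, yellow_tile and the x axis of dispenser, either way round below 0.1 rad and contact force between the fingers and blue_tile below 0.2 N and linear speed of each of blue_tile, yellow_tile below 0.02 m/s and z of yellow_tile in the frame of dispenser between 0.057 and 0.063 m and contact force between the fingers and yellow_tile below 0.2 N and value of joint each of lip_near, lip_far below 0.002 m and value of joint follower between 0.021 and 0.027 m); the robot touches nothing.
It fails at once if the green tile in the rack is moved more than 30 mm (distance of green_tile from where it was at the start of the episode above 0.03 m).
It fails at once if a paint jar is moved more than 30 mm (distance of any of jar_black, jar_ochre, jar_green, jar_blue from where it was at the start of the episode above 0.03 m).
It also fails if it takes over 72 s, if anything falls off the work surface, if the arm or the gripper's body presses on something with over 40 N, if the wrist force passes 120 N, or if a joint passes its speed limit or range.

ROBOT

A 6-joint arm with a two-finger parallel gripper is mounted at the origin on the work surface. World frame = base frame: x ahead of the robot, y to its left, z up, the work surface at z = 0. Lengths are in m, angles in rad, forces in N, time in s.
With the tool pointing down it reaches from about 0.3 to 0.775 m from the base axis. Payload 14.6 kg.
Tool frame: the origin (TCP) lies between the finger pads; the fingertips stand ctrl.tip_extent ahead of it and the grasp point (between the pads) lies 3 mm ahead of it (ctrl.tip_extent is the distance from the TCP to the fingertips, in m); z points along the fingers, y is the line along which they close (so a half turn about z gives the same grasp; the last joint's range is limited). The gripper opens to 94 mm and grips with 3 to 60 N. Pads are 16 mm wide; open, the fingers measure 119 mm over their backs; the gripper's body (75 mm by 177 mm) begins 78 mm behind the grasp point.
Start: joints at [1.06, 0.3, 1.521, -0, 1.321, -0.067], TCP at [0.236, 0.497, 0.227] pointing down, gripper open.
Joint ranges: [-3.03, 3.03], [-0.79, 2.21], [0.23, 2.52], [-1.04, 4.18], [0, 3.07], [-2.55, 2.55]. Speed limits (rad/s): [2.22, 2.22, 2.57, 3.14, 3.14, 3.14].

INTERFACE

Orientations are given as [roll, pitch, yaw] about the fixed x, y, z axes, in that order (R = Rz(yaw) Ry(pitch) Rx(roll)).
In Python, from station import ctrl, viewer, hand_in gives the robot as it stands (ctrl), with the cameras (viewer) and the job as plain functions.
- The arm moves only by the tool shift_gripper, called after "Emit:" by a JSON object that holds its "method" and its "body". Schema: {"type":"object","properties":{"increments":{"type":"array","items":{"type":"array","items":{"type":"number"},"minItems":6,"maxItems":6},"minItems":1,"maxItems":10},"finger_gap":{"type":"number"},"grip_n":{"type":"number"},"only":{"type":"string"},"quiet":{"type":"boolean"},"lines":{"type":"string"}},"required":["increments"],"additionalProperties":false}. increments is a list of rows, 1 to 10 of them, each of 6 numbers: dx, dy, dz in shares of the most that a row can go, 1 being 50 mm, then a rotation vector rx, ry, rz in shares of pi rad (1.0 is pi rad); each row shifts and turns the commanded pose from where the row before left it, along the tool's axes as they then stand; what a row does not reach is not made up. A row lasts 1/10 s, in which the tool goes at most 0.05 m and 0.15 rad, less where a joint would pass 70% of its speed; a pose out of reach is approached as far as the arm can. finger_gap is the finger opening in m, set as the call begins (left out keeps the last). The fingers move at their own pace and stop on an object; grip_n is the grip in N (left out, the last holds). Time passes only in rows, so rows that do not move let the fingers close. The tool returns the time, the measured TCP pose, the force, the opening and the grip force at its end. only (a regular expression) keeps the lines of the reply that match it, lines (a string "A,B") keeps lines A to B, and quiet returns only ok. Input that does not fit is refused with a message, and nothing moves.
- ctrl.get_obs(): the state, without advancing time (a new reading comes with each control period).
- viewer.camera(name): name is "scene" or "top" or "wrist"; returns a dict with "pixels" (420x560x3 uint8, blue, green, red), "fx", "fy", "cx", "cy" (pixels), "extrinsics" (4x4, takes a point from camera to world coordinates). Camera axes: x right, y up, looking along -z (the intrinsics and any distortion apply to the point x, -y, -z); pixel columns grow to the right and rows downward; lengths in m; the calibration is good to about 2 mm. A picture is of the moment at which its call begins. There is no depth.
- hand_in(): hands the job in; it is judged then, once.
The state is a dict: "time_s": time; "qpos": joint angles; "joint_vel": joint speeds; "tau": joint torques, N m; "ee_pos": TCP position; "eef_rot": TCP orientation; "force": force on the tool from outside, world axes, zero at the start; "moment": the same for the moment, N m; "grip_width": finger opening in m; "grip_force": force on a finger pad.
Only numpy, scipy, OpenCV 4.12 (cv2) and the standard library are available. Lean on these libraries where they do the work, as an engineer would, in place of code of your own. Each camera call takes 0.05 s, during which the arm holds its last target. There are 200 camera calls.

## Working session

There is one attempt and no reset: what is moved stays moved. The work goes in short steps, Python scripts to look and compute and a tool call to move; the robot and the scene stay as the last step left them, time stands still between calls to the robot, and variables do not carry over. Pictures are saved under pics/ and viewed, at most 10 in all, crops included, and the job is handed in when it is done.

```bash
ls; mkdir -p pics
```

Run:
```python
from station import ctrl, viewer, hand_in
import cv2,numpy as np
print(ctrl.tip_extent, ctrl.get_obs())
ims=[]
for n in("scene","top"):
    c=viewer.camera(n); ims.append(c["pixels"]); cv2.imwrite(f"pics/raw_{n}.png",c["pixels"])
    print(n,[round(float(c[k]),1) for k in("fx","fy","cx","cy")],np.round(c["extrinsics"],4).tolist(),[k for k in c])
for n,i in zip("st",ims): cv2.imwrite(f"pics/a_{n}.png",cv2.resize(i,(800,600)))
```

```text
pics
station.py
0.022 {'time_s': 0.0, 'qpos': array([ 1.06043401e+00,  3.00503771e-01,  1.52159765e+00, -2.36701239e-05,
        1.32071611e+00, -6.66230608e-02]), 'joint_vel': array([ 0.00105063, -0.00045957, -0.00080432,  0.00070505,  0.00096342,
        0.00042006]), 'tau': array([-2.88291718e-03, -5.31793964e+01, -3.52755189e+01,  7.08155846e-02,
        2.42373697e-02, -9.37335653e-05]), 'ee_pos': array([0.23602336, 0.49650747, 0.22686139]), 'eef_rot': array([-3.14036897e+00, -5.86690268e-05,  2.69785924e+00]), 'force': array([-0.54076656, -0.05442405,  0.59539143]), 'moment': array([-0.04095094,  0.047219  ,  0.01615147]), 'grip_force': 0.0, 'grip_width': 0.09369709376824253}
scene [500.7, 500.7, 285.2, 205.1] [[-0.2469, -0.6407, 0.727, 1.5162], [0.9688, -0.1801, 0.1703, 0.2477], [0.0218, 0.7464, 0.6651, 0.9869], [0.0, 0.0, 0.0, 1.0]] ['pixels', 'fx', 'fy', 'cx', 'cy', 'extrinsics']
top [443.3, 443.3, 292.7, 213.5] [[-0.0268, 0.984, -0.1761, 0.3789], [-0.999, -0.0328, -0.0313, -0.0157], [-0.0365, 0.1751, 0.9839, 1.1764], [0.0, 0.0, 0.0, 1.0]] ['pixels', 'fx', 'fy', 'cx', 'cy', 'extrinsics']
```

View pics/a_s.png

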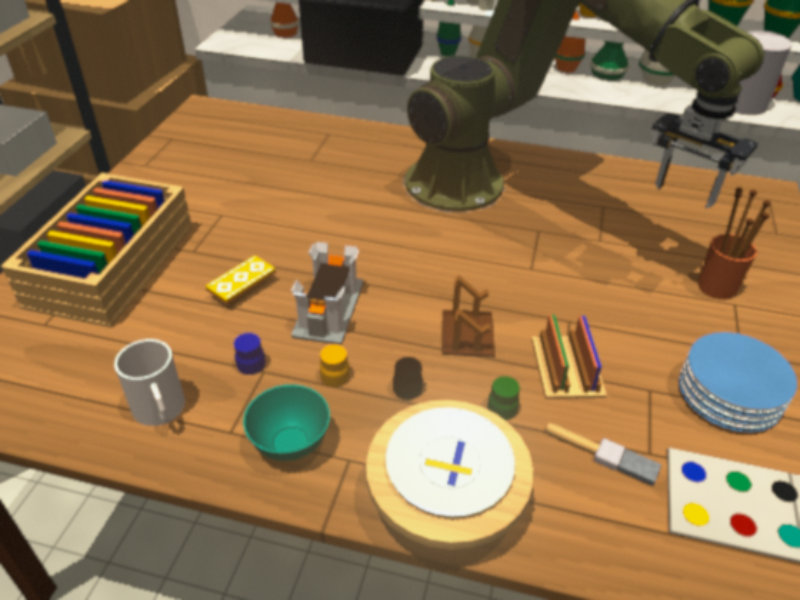

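View pics/a_t.png

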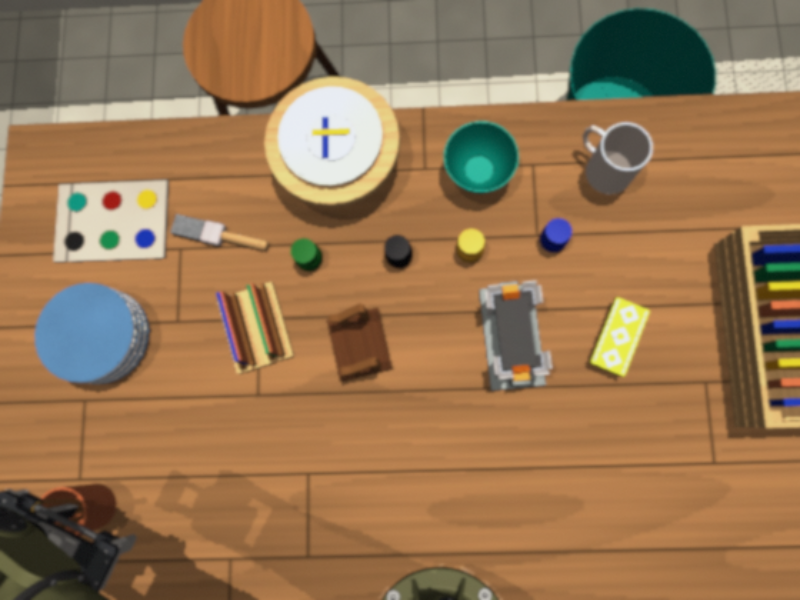

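The scene view shows the robot at the top. The blue tile is in the rack's right slot at about (592,350), green at (560,345), and the easel at (468,320). The dispenser is at (330,290) and the yellow tile at (240,280). In the top view, the rack is at (255,327), the easel (360,343), the dispenser (515,337) and the yellow tile (620,337).

Create h.py:
```python
import cv2,numpy as np
from scipy.spatial.transform import Rotation as Ro
from station import ctrl, viewer, hand_in
def ray(c,u,v):
    d=np.array([(u-c["cx"])/c["fx"],-(v-c["cy"])/c["fy"],-1.]); E=np.array(c["extrinsics"])
    return E[:3,3],E[:3,:3]@d
def onz(c,u,v,z):
    o,d=ray(c,u,v); return o+d*(z-o[2])/d[2]
def proj(c,p):
    E=np.array(c["extrinsics"]); q=E[:3,:3].T@(np.array(p)-E[:3,3]); return c["cx"]-c["fx"]*q[0]/q[2], c["cy"]+c["fy"]*q[1]/q[2]
def meet(rs):
    A=np.zeros((3,3));b=np.zeros(3)
    for o,d in rs:
        d=d/np.linalg.norm(d);M=np.eye(3)-np.outer(d,d);A+=M;b+=M@o
    p=np.linalg.solve(A,b); return p,[np.linalg.norm(np.cross(p-o,d/np.linalg.norm(d))) for o,d in rs]
def mask(c,lo,hi):
    return cv2.inRange(cv2.cvtColor(c["pixels"],cv2.COLOR_BGR2HSV),np.array(lo),np.array(hi))
def tool():
    o=ctrl.get_obs(); return np.array(o["ee_pos"]),Ro.from_euler("xyz",o["eef_rot"]).as_matrix()
def need(p,R=None):
    """shift in tool axes to put TCP at p, then rotvec to reach R"""
    t,T=tool(); print("d tool",np.round(T.T@(np.array(p)-t),4), "" if R is None else np.round(Ro.from_matrix(T.T@R).as_rotvec(),4))
def down(yaw): return (Ro.from_euler("z",yaw)*Ro.from_euler("x",np.pi)).as_matrix()
def shot(name):
    import pickle; c=viewer.camera(name); return c
def save(c,f,crop=None,s=None):
    i=c["pixels"]
    if crop: x0,y0,x1,y1=crop; i=i[y0:y1,x0:x1]
    s=s or min(800/i.shape[1],600/i.shape[0]); cv2.imwrite("pics/"+f,cv2.resize(i,None,fx=s,fy=s,interpolation=cv2.INTER_CUBIC))
```

Run:
```python
from h import *
t=shot("top");s=shot("scene")
for n,u,v,z in(("rack",255,327,.03),("blueA",220,293,.074),("blueB",241,365,.074),("easel",360,343,.06),("disp",515,337,.07),("yel",620,337,.034)):
    print(n,np.round(onz(t,u*.7,v*.7,z),3))
w=shot("wrist"); T,R=tool(); E=np.array(w["extrinsics"])
print(w["fx"],w["cx"],w["cy"],"cam in tool",np.round(R.T@(E[:3,3]-T),4),np.round(R.T@E[:3,:3],3).tolist())
a=s["pixels"][185:285,300:430]
b=t["pixels"][190:290,140:290]
f=lambda i:cv2.resize(i,(400,300),interpolation=cv2.INTER_CUBIC)
cv2.imwrite("pics/z1.png",np.vstack([np.hstack([f(a),f(b)]),np.hstack([f(w["pixels"]),f(s["pixels"][150:260,190:270])])]))
```

```text
rack [0.553 0.323 0.03 ]
blueA [0.61  0.375 0.074]
blueB [0.48  0.334 0.074]
easel [0.514 0.125 0.06 ]
disp [ 0.515 -0.148  0.07 ]
yel [ 0.513 -0.34   0.034]
350.7607262312811 285.96069269408946 210.79497596327025 cam in tool [ 0.0662 -0.0007 -0.1585] [[0.0, 0.974, 0.227], [1.0, -0.0, -0.001], [-0.0, 0.227, -0.974]]
```

View pics/z1.png

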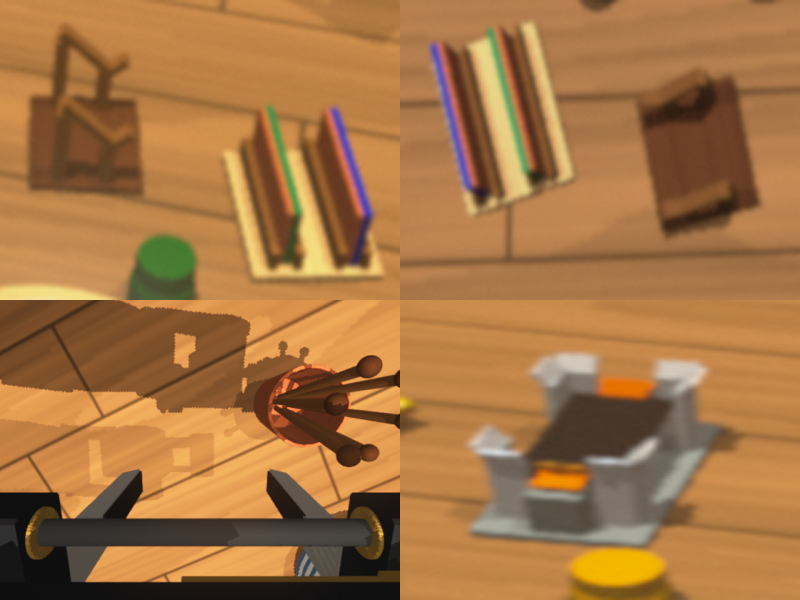

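The easel rest faces the rack (world +y), with its high side towards -y. The blue tile is in the slot nearer +y, painted face +y. Next I'm moving over the rack.

Units first: shifts go in shares of 50 mm and turns go in shares of pi rad. So -0.046 m is -0.92, -0.006 m is -0.12.

Emit:
{"method": "shift_gripper", "body": {"increments": [[-0.92,-0.12,0,0,0,0],[-0.92,-0.12,0,0,0,0],[-0.92,-0.12,0,0,0,0],[-0.92,-0.12,0,0,0,0],[-0.92,-0.12,0,0,0,0],[-0.92,-0.12,0,0,0,0],[-0.92,-0.12,0,0,0,0],[-0.92,-0.12,0,0,0,0]], "finger_gap": 0.094}}

```text
time_s: 1.05
ee_pos: [0.5493, 0.294, 0.2274]
eef_rot: [-3.142, -0.0, 2.698]
force: [-1.0, 1.2, 0.4]
grip_width: 0.0942
grip_force: 0.0
```

Emit:
{"method": "shift_gripper", "body": {"increments": [[0,0,0,0,0,-0.0477],[0,0,0,0,0,-0.0477],[0,0,0,0,0,-0.0477],[0,0,0,0,0,-0.0477],[0,0,0,0,0,-0.0477],[0,0,0,0,0,0]]}}

```text
time_s: 1.65
ee_pos: [0.5479, 0.2953, 0.2273]
eef_rot: [-3.142, -0.0, -2.833]
force: [0.0, 0.5, 1.3]
grip_width: 0.0937
grip_force: 0.0
```

Add to h.py:
```python
import pickle
def snap(name,f):
    c=viewer.camera(name); pickle.dump(c,open(f,"wb")); return c
def load(f): return pickle.load(open(f,"rb"))
```

Run:
```python
from h import *
c=snap("wrist","w1.pkl"); save(c,"w1.png")
print(ctrl.get_obs()["qpos"].round(3))
```

```text
[ 0.436  0.464  1.297 -0.     1.381 -1.438]
```

View pics/w1.png

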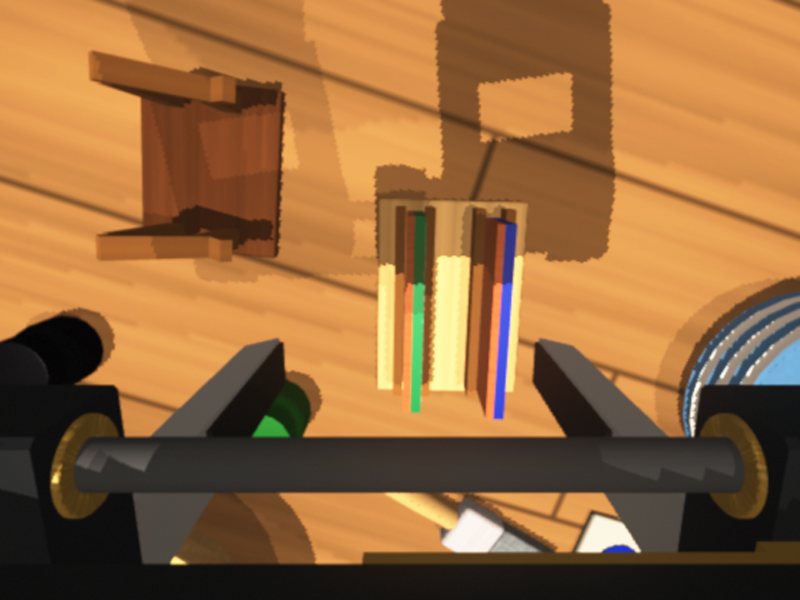

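The wrist view shows the blue tile's top edge running from (507,222) to (496,417). Green lies from (415,215) to (415,410). The easel rails are at (90-240, 55-100) and (97-230, 235-262), with their foot ends on the right. I'll take a second place for triangulation.

To row units: -0.045 m is -0.9, 0.02 m is 0.4.

Emit:
{"method": "shift_gripper", "body": {"increments": [[0.4,-0.9,0,0,0,0],[0.4,-0.9,0,0,0,0],[0,-0.9,0,0,0,0],[0,0,0,0,0,0]]}}

```text
time_s: 2.1
ee_pos: [0.5513, 0.1504, 0.2277]
eef_rot: [-3.141, 0.0, -2.845]
force: [0.3, 0.3, -0.6]
grip_width: 0.0941
grip_force: 0.0
```

Run:
```python
from h import *
c=snap("wrist","w2.pkl"); save(c,"w2.png")
```

```text
(no output)
```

View pics/w2.png

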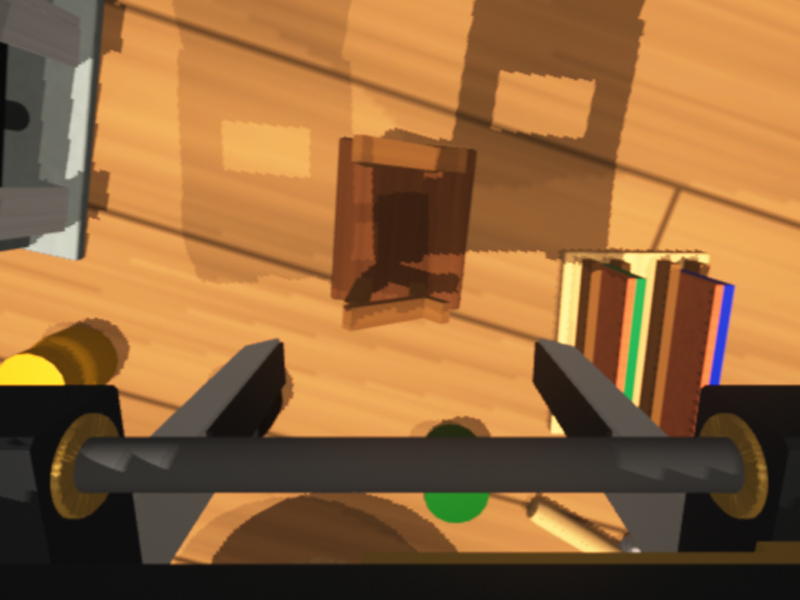

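Run:
```python
from h import *
a=load("w1.pkl");b=load("w2.pkl")
f=lambda c,x,y:cv2.resize(c["pixels"][y:y+150,x:x+200],(400,300),interpolation=cv2.INTER_CUBIC)
cv2.imwrite("pics/z2.png",np.vstack([np.hstack([f(a,50,35),f(b,200,85)]),np.hstack([f(a,240,140),f(b,370,165)])]))
for n,c in(("w1",a),("w2",b),("top",viewer.camera("top")),("scene",viewer.camera("scene"))):
    m=mask(c,[112,120,60],[130,255,255]); 
    for k in cv2.findContours(m,cv2.RETR_EXTERNAL,cv2.CHAIN_APPROX_NONE)[0]:
        if cv2.contourArea(k)>25: print(n,cv2.contourArea(k),cv2.boxPoints(cv2.minAreaRect(k)).round(1).tolist())
```

```text
w1 58.0 [[423.0, 382.0], [443.0, 382.0], [443.0, 386.0], [423.0, 386.0]]
w1 698.5 [[345.3999938964844, 292.0], [354.29998779296875, 155.8000030517578], [360.79998779296875, 156.1999969482422], [351.79998779296875, 292.3999938964844]]
w2 372.0 [[496.5, 268.8999938964844], [507.1000061035156, 198.60000610351562], [513.5, 199.5], [503.0, 269.8999938964844]]
top 46.0 [[546.0, 279.0], [559.0, 279.0], [559.0, 283.0], [546.0, 283.0]]
top 104.5 [[540.0, 224.0], [559.0, 224.0], [559.0, 230.0], [540.0, 230.0]]
top 145.0 [[532.7999877929688, 172.10000610351562], [559.0, 170.8000030517578], [559.2999877929688, 177.39999389648438], [533.0999755859375, 178.6999969482422]]
top 99.0 [[93.0, 167.0], [101.5, 158.5], [109.0, 166.0], [100.5, 174.5]]
top 301.5 [[375.5, 164.5], [390.5, 149.5], [403.0, 162.0], [388.0, 177.0]]
scene 138.0 [[478.0, 324.0], [493.0, 324.0], [493.0, 336.0], [478.0, 336.0]]
scene 55.0 [[164.3000030517578, 254.5], [165.10000610351562, 247.89999389648438], [181.10000610351562, 250.0], [180.1999969482422, 256.6000061035156]]
scene 170.5 [[162.0, 238.0], [177.1999969482422, 230.39999389648438], [183.0, 242.0], [167.8000030517578, 249.60000610351562]]
scene 420.0 [[17.299999237060547, 184.89999389648438], [19.600000381469727, 174.10000610351562], [67.0, 184.3000030517578], [64.69999694824219, 195.10000610351562]]
scene 207.0 [[45.900001525878906, 153.3000030517578], [49.5, 142.8000030517578], [94.0, 158.39999389648438], [90.30000305175781, 168.8000030517578]]
scene 179.5 [[71.4000015258789, 129.8000030517578], [74.69999694824219, 120.19999694824219], [115.0, 134.0], [111.80000305175781, 143.60000610351562]]
```

View pics/z2.png

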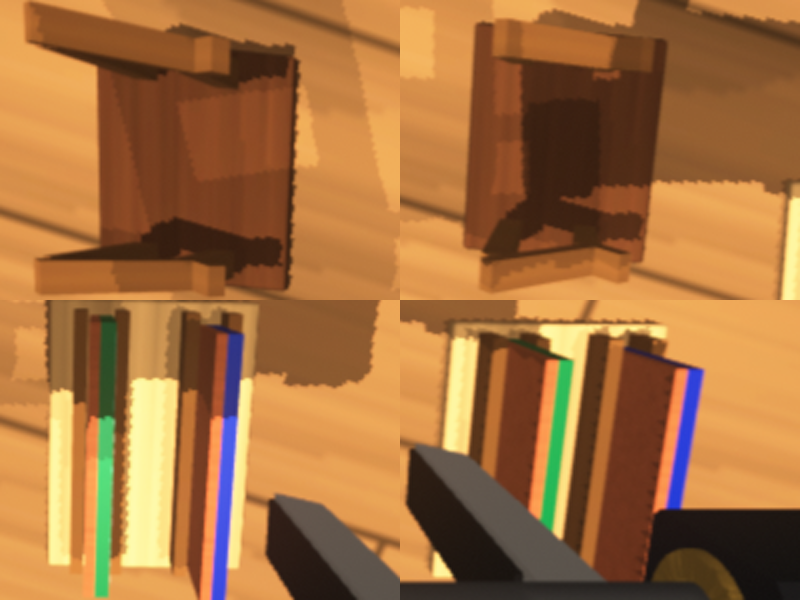

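Run:
```python
from h import *
a=load("w1.pkl");b=load("w2.pkl")
P={}
for n,p,q in(("blue outer near",(361,155.7),(513.9,199.3)),("clay near",(348.5,156),(500.2,198)),
 ("baseR near",(198.5,64),(333,105)),("baseR far",(194,179),(322,216)),
 ("rail n1",(62.5,36.5),(247.5,95)),("rail n2",(65,55),(248.5,113.5)),("rail f1",(67.5,164),(240.5,216)),("rail f2",(68.5,181.5),(242.5,230))):
    x,r=meet([ray(a,*p),ray(b,*q)]); P[n]=x; print(n,(x*1e3).round(1),(np.array(r)*1e3).round(1))
z=P["blue outer near"][2]
A=onz(a,361,155.7,.074);B=onz(a,352,292.3,.074);L=onz(a,348.5,156,.074);
d=B-A; yaw=np.arctan2(d[1],d[0]); print("len",np.linalg.norm(d),"yaw",yaw,"width",np.linalg.norm(L-A))
n=np.array([-np.sin(yaw),np.cos(yaw),0]); print("tile centre",(A+B)/2-.006*n, "easel base yaw",np.arctan2(*(P["baseR far"]-P["baseR near"])[[1,0]]))
for c,u in((a,[(198.5,64),(194,179)]),(b,[(333,105),(322,216),(237.5,97.5),(232,208.5)])):
    print("base@8mm",[onz(c,*p,.008)[:2].round(4).tolist() for p in u])
print(tool()[0])
```

```text
blue outer near [486.4 344.5  77.7] [0.3 0.3]
clay near [489.5 335.   73.5] [0.3 0.3]
baseR near [450.1 171.    4.2] [0. 0.]
baseR far [565.3 196.8   9.1] [0.6 0.6]
rail n1 [471.5  94.9  99.5] [0.4 0.4]
rail n2 [484.2  99.6 100.6] [0.9 0.9]
rail f1 [565.5 115.6 101.4] [1.2 1.2]
rail f2 [577.2 120.5 104.2] [0.1 0.1]
len 0.13060146163157618 yaw 0.29107241182311194 width 0.01100189797668909
tile centre [0.55042176 0.35831219 0.074     ] easel base yaw 0.2202759043952427
base@8mm [[0.4504, 0.172], [0.5649, 0.1966]]
base@8mm [[0.4504, 0.1706], [0.5661, 0.197], [0.4722, 0.0742], [0.5872, 0.0992]]
[0.55042858 0.15485503 0.22743212]
```

Run:
```python
from h import *
need([.5504,.3583,.11],down(.291+np.pi))
```

```text
d tool [-0.0607  0.1942  0.1175] [ 0.0002 -0.      0.012 ]
```

To row units: 0.0486 m is 0.972, 0.0484 m is 0.968, 0.012 rad / 3.1416 = 0.0038.

Emit:
{"method": "shift_gripper", "body": {"increments": [[-0.3,0.972,0,0,0,0.0038],[-0.3,0.972,0,0,0,0],[-0.3,0.972,0.2,0,0,0],[-0.314,0.968,0.4,0,0,0],[0,0,0.8,0,0,0],[0,0,0.95,0,0,0],[0,0,0,0,0,0],[0,0,0,0,0,0]], "finger_gap": 0.036}}

```text
time_s: 3.05
ee_pos: [0.5512, 0.351, 0.1129]
eef_rot: [-3.142, -0.0, -2.847]
force: [1.2, 0.2, 0.9]
grip_width: 0.0368
grip_force: 0.0
```

Run:
```python
from h import *
need([.5504,.3583,.062],down(.291+np.pi))
c=snap("wrist","w3.pkl")
m=mask(c,[112,120,60],[130,255,255])
for k in cv2.findContours(m,cv2.RETR_EXTERNAL,cv2.CHAIN_APPROX_NONE)[0]:
    if cv2.contourArea(k)>100: 
        r=cv2.boxPoints(cv2.minAreaRect(k)); print([onz(c,*p,.074)[:2].round(4).tolist() for p in r])
print(ctrl.get_obs()["grip_width"])
```

```text
d tool [-0.0013  0.0072  0.0509] [-0.     -0.0004  0.0032]
[[0.587, 0.3682], [0.4887, 0.3393], [0.4869, 0.3454], [0.5851, 0.3751]]
0.03611560822096315
```

To row units: 0.03 m is 0.6, 0.02 m is 0.4, 0.003 rad / 3.1416 = 0.001.

Emit:
{"method": "shift_gripper", "body": {"increments": [[-0.02,0.14,0,0,0,0.001],[0,0,0.4,0,0,0],[0,0,0.6,0,0,0],[0,0,0,0,0,0],[0,0,0,0,0,0]]}}

```text
time_s: 3.6
ee_pos: [0.551, 0.3577, 0.0639]
eef_rot: [3.141, 0.002, -2.851]
force: [0.4, 1.2, -0.3]
grip_width: 0.036
grip_force: 0.0
```

Run:
```python
from h import *
need([.5504,.3583,.062],down(.291+np.pi))
```

```text
d tool [0.0004 0.0008 0.0019] [ 0.0004  0.0015 -0.0001]
```

Emit:
{"method": "shift_gripper", "body": {"increments": [[0,0,0,0,0,0],[0,0,0,0,0,0],[0,0,0,0,0,0],[0,0,0,0,0,0]], "finger_gap": 0, "grip_n": 30}}

```text
time_s: 4.0
ee_pos: [0.5507, 0.3573, 0.0629]
eef_rot: [3.141, 0.001, -2.85]
force: [-0.3, 0.1, 4.9]
grip_width: 0.0117
grip_force: 30.0
```

Emit:
{"method": "shift_gripper", "body": {"increments": [[0,0,-0.4,0,0,0],[0,0,-0.8,0,0,0],[0,0,-0.8,0,0,0],[0,0,-0.8,0,0,0],[0,0,-0.4,0,0,0],[0,0,0,0,0,0]]}}

```text
time_s: 4.6
ee_pos: [0.5511, 0.3576, 0.2253]
eef_rot: [3.14, 0.005, -2.85]
force: [-0.2, 0.7, -1.4]
grip_width: 0.0119
grip_force: 30.0
```

Run:
```python
from h import *
c=viewer.camera("wrist"); save(c,"w4.png")
print(ctrl.get_obs()["force"],ctrl.get_obs()["qpos"].round(3))
# target pose for placing: easel frame
ye=.217; E=Ro.from_euler("z",ye).as_matrix(); e0=np.array([.519,.1353,0])
seat=e0+E@[0,.0016,.0869]; s=.7071
zt=E@[0,s,-s]; xt=E@[-1,0,0]; yt=np.cross(zt,xt); R=np.column_stack([xt,yt,zt]); print(R.round(3))
up=-zt; nrm=E@[0,s,s]
# TCP sits .062-.042+ ... above tile centre along up (TCP 0.0215 above)
for st in(.10,.03,.004): need(seat+up*(.0219+st)+nrm*.002,R)
```

```text
[ 0.97535946  0.55066661 -3.16756847] [ 0.52   0.545  1.188  0.     1.407 -1.342]
[[-0.977 -0.152 -0.152]
 [-0.215  0.691  0.691]
 [ 0.     0.707 -0.707]]
d tool [ 0.1002 -0.2865  0.0477] [-0.7846 -0.0278  0.0709]
d tool [ 0.0966 -0.2371  0.0972] [-0.7846 -0.0278  0.0709]
d tool [ 0.0952 -0.2188  0.1156] [-0.7846 -0.0278  0.0709]
```

View pics/w4.png

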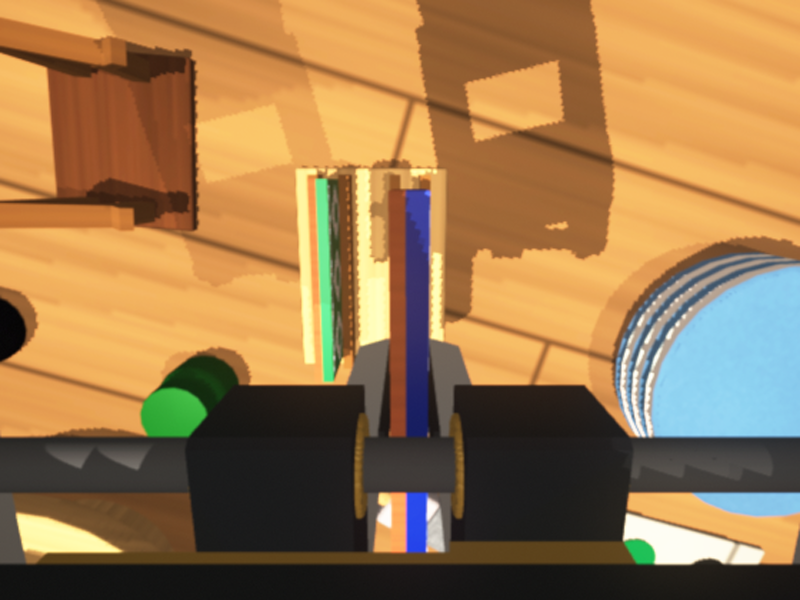

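The blue tile hangs straight in the fingers at (410,370), and green is still in its slot. Now tilting by 45 degrees.

To row units: -0.03 m is -0.6, -0.02 m is -0.4, -0.131 rad / 3.1416 = -0.0417.

Emit:
{"method": "shift_gripper", "body": {"increments": [[0.2,-0.6,0,-0.0417,-0.0015,0.0038],[0.2,-0.6,0,-0.0417,-0.0015,0.0038],[0.2,-0.4,0,-0.0417,-0.0015,0.0038],[0.2,0,0,-0.0417,-0.0015,0.0038],[0.2,0,0,-0.0417,-0.0015,0.0038],[0.2,0,0,-0.0417,-0.0015,0.0038],[0,0,0,0,0,0],[0,0,0,0,0,0]]}}

```text
time_s: 5.45
ee_pos: [0.5145, 0.2653, 0.2112]
eef_rot: [2.359, -0.004, -2.925]
force: [0.8, 0.2, -1.1]
grip_width: 0.0118
grip_force: 30.0
```

Add to h.py:
```python
ye=.217; EA=Ro.from_euler("z",ye).as_matrix(); e0=np.array([.519,.1353,0]); seat=e0+EA@[0,.0016,.0869]; s_=.70711
zt=EA@[0,s_,-s_]; RP=np.column_stack([EA@[-1,0,0],np.cross(zt,EA@[-1,0,0]),zt]); up=-zt; nrm=EA@[0,s_,s_]
```

Run:
```python
from h import *
print(ctrl.get_obs()["qpos"].round(3))
for st in(.07,.03,.004): need(seat+up*(.0219+st)+nrm*.003,RP)
```

```text
[ 0.103  0.41   1.588  0.801  1.35  -1.951]
d tool [ 0.0232 -0.1746 -0.0928] [-0.0026 -0.0023 -0.0033]
d tool [ 0.0231 -0.1745 -0.0528] [-0.0026 -0.0023 -0.0033]
d tool [ 0.0231 -0.1744 -0.0268] [-0.0026 -0.0023 -0.0033]
```

To row units: -0.04 m is -0.8, -0.035 m is -0.7, -0.0033 rad / 3.1416 = -0.0011.

Emit:
{"method": "shift_gripper", "body": {"increments": [[0.1,-0.4,-0.8,-0.0008,-0.0007,-0.0011],[0.1,-0.4,-0.8,0,0,0],[0.132,-0.7,-0.26,0,0,0],[0.132,-0.7,0,0,0,0],[0,-0.7,0,0,0,0],[0,-0.6,0,0,0,0],[0,0,0,0,0,0],[0,0,0,0,0,0],[0,0,0,0,0,0]]}}

```text
time_s: 6.35
ee_pos: [0.5332, 0.077, 0.1551]
eef_rot: [2.354, 0.004, -2.922]
force: [-0.6, -0.5, -1.6]
grip_width: 0.0117
grip_force: 30.0
```

Run:
```python
from h import *
print(ctrl.get_obs()["qpos"].round(3))
for st in(.07,.03,.004): need(seat+up*(.0219+st)+nrm*.003,RP)
c=viewer.camera("scene"); cv2.imwrite("pics/s5.png",cv2.resize(c["pixels"][150:300,270:470],(800,600),interpolation=cv2.INTER_CUBIC))
```

```text
[-0.228  0.519  1.575  0.697  1.482 -2.243]
d tool [ 0.0013 -0.0017 -0.0002] [0.0017 0.0007 0.0042]
d tool [ 0.0013 -0.0017  0.0398] [0.0017 0.0007 0.0042]
d tool [ 0.0013 -0.0018  0.0658] [0.0017 0.0007 0.0042]
```

View pics/s5.png

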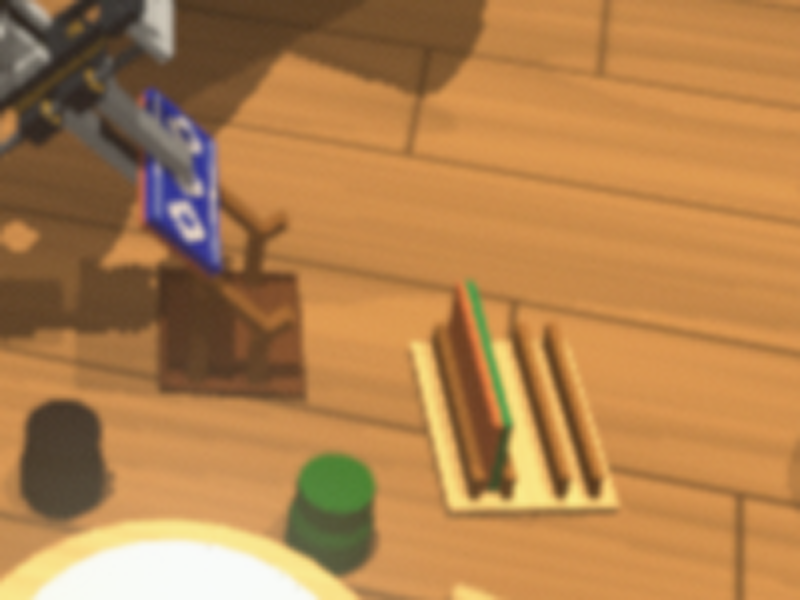

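The tile, held at (180,180), is parallel to the rest and above it, painted face outwards. Sliding it down the slope.

To row units: 0.025 m is 0.5, 0.02 m is 0.4, 0.0042 rad / 3.1416 = 0.0013.

Emit:
{"method": "shift_gripper", "body": {"increments": [[0.02,-0.02,0.4,0.0005,0.0002,0.0013],[0,0,0.5,0,0,0],[0,0,0.3,0,0,0],[0,0,0,0,0,0],[0,0,0,0,0,0]]}}

```text
time_s: 6.9
ee_pos: [0.5232, 0.1167, 0.1118]
eef_rot: [2.355, -0.0, -2.925]
force: [0.6, -0.1, -0.7]
grip_width: 0.0116
grip_force: 30.0
```

Run:
```python
from h import *
for st in(.004,0): need(seat+up*(.0219+st)+nrm*.0,RP)
```

```text
d tool [ 0.0001 -0.003   0.0063] [ 0.0014  0.0004 -0.0008]
d tool [ 0.0001 -0.003   0.0103] [ 0.0014  0.0004 -0.0008]
```

To row units: 0.005 m is 0.1, 0.003 m is 0.06.

Emit:
{"method": "shift_gripper", "body": {"increments": [[0,-0.02,0.1,0,0,0],[0,0,0.06,0,0,0],[0,0,0,0,0,0],[0,0,0,0,0,0]]}}

```text
time_s: 7.3
ee_pos: [0.5219, 0.1214, 0.1048]
eef_rot: [2.354, -0.001, -2.926]
force: [0.2, -0.7, -1.7]
grip_width: 0.012
grip_force: 30.0
```

Emit:
{"method": "shift_gripper", "body": {"increments": [[0,-0.02,0.04,0,0,0],[0,-0.02,0,0,0,0],[0,0,0,0,0,0]]}}

```text
time_s: 7.6
ee_pos: [0.522, 0.1213, 0.102]
eef_rot: [2.354, -0.001, -2.926]
force: [0.2, -1.2, 0.9]
grip_width: 0.012
grip_force: 30.0
```

Run:
```python
from h import *
need(seat+up*(.0219),RP)
```

```text
d tool [-0.0001  0.0006  0.    ] [ 0.0018  0.0009 -0.0018]
```

To row units: 0.0015 m is 0.03, -0.001 m is -0.02.

Emit:
{"method": "shift_gripper", "body": {"increments": [[0,0,0.03,0,0,0],[0,-0.02,0,0,0,0],[0,0,0,0,0,0]]}}

```text
time_s: 7.9
ee_pos: [0.522, 0.1214, 0.1017]
eef_rot: [2.353, 0.0, -2.926]
force: [-6.6, -9.5, 16.9]
grip_width: 0.0121
grip_force: 30.0
```

Emit:
{"method": "shift_gripper", "body": {"increments": [[0,0,0.03,0,0,0],[0,-0.02,0,0,0,0],[0,0,0,0,0,0]]}}

```text
time_s: 8.2
ee_pos: [0.5223, 0.1216, 0.1015]
eef_rot: [2.352, 0.002, -2.926]
force: [-10.9, -14.7, 32.0]
grip_width: 0.012
grip_force: 30.0
```

To row units: -0.002 m is -0.04.

Emit:
{"method": "shift_gripper", "body": {"increments": [[0,0,-0.04,0,0,0],[0,0,0,0,0,0]]}}

```text
time_s: 8.4
ee_pos: [0.5223, 0.1214, 0.1015]
eef_rot: [2.352, 0.001, -2.926]
force: [-4.4, 1.7, 14.9]
grip_width: 0.0117
grip_force: 30.0
```

Emit:
{"method": "shift_gripper", "body": {"increments": [[0,0,0,0,0,0],[0,0,0,0,0,0],[0,0,0,0,0,0],[0,0,0,0,0,0]], "finger_gap": 0.04}}

```text
time_s: 8.8
ee_pos: [0.5219, 0.1208, 0.0996]
eef_rot: [2.354, -0.001, -2.926]
force: [0.4, 0.4, -0.7]
grip_width: 0.0387
grip_force: 0.0
```

Emit:
{"method": "shift_gripper", "body": {"increments": [[0,0,-0.6,0,0,0],[0,0,-0.9,0,0,0],[0,0,-0.9,0,0,0],[0,0,0,0,0,0],[0,0,0,0,0,0]]}}

```text
time_s: 9.3
ee_pos: [0.5403, 0.0375, 0.1842]
eef_rot: [2.355, -0.001, -2.927]
force: [-1.2, 0.9, -0.9]
grip_width: 0.0402
grip_force: 0.0
```

Run:
```python
from h import *
s=snap("scene","s6.pkl");t=snap("top","t6.pkl")
for c in(s,t):
    m=mask(c,[105,100,50],[132,255,255])
    for k in cv2.findContours(m,cv2.RETR_EXTERNAL,cv2.CHAIN_APPROX_NONE)[0]:
        r=cv2.minAreaRect(k); u=proj(c,seat+nrm*.006)
        if cv2.contourArea(k)>60 and np.hypot(r[0][0]-u[0],r[0][1]-u[1])<60: print(r,u,[np.round(proj(c,seat+nrm*.006+EA@[i*.065,0,0]+j*up*.032),1).tolist() for i in(1,-1) for j in(1,-1)],cv2.boxPoints(r).round(1).tolist())
# retake pose: tool z=-nrm, tool x = -easel x (same half turn), tool y
z2=-nrm; x2=EA@[-1,0,0]; R2=np.column_stack([x2,np.cross(z2,x2),z2])
need(seat+nrm*.15,R2); print(R2.round(3),ctrl.get_obs()["qpos"].round(3))
```

```text
((246.15000915527344, 245.4500274658203), (12.332883834838867, 12.649110794067383), 71.56505584716797) (np.float64(243.99785543598355), np.float64(237.21952512153433)) [[245.7, 208.3], [231.0, 215.9], [257.8, 259.9], [242.3, 265.6]] [[238.1999969482422, 241.60000610351562], [250.1999969482422, 237.60000610351562], [254.10000610351562, 249.3000030517578], [242.10000610351562, 253.3000030517578]]
((242.71173095703125, 228.95291137695312), (14.100481033325195, 11.822710037231445), 77.47119140625) (np.float64(243.99785543598355), np.float64(237.21952512153433)) [[245.7, 208.3], [231.0, 215.9], [257.8, 259.9], [242.3, 265.6]] [[235.39999389648438, 223.39999389648438], [247.0, 220.8000030517578], [250.0, 234.60000610351562], [238.5, 237.10000610351562]]
((249.5701904296875, 236.82423400878906), (55.88175964355469, 17.218040466308594), 87.79740142822266) (np.float64(243.99785543598355), np.float64(237.21952512153433)) [[245.7, 208.3], [231.0, 215.9], [257.8, 259.9], [242.3, 265.6]] [[239.89999389648438, 209.1999969482422], [257.1000061035156, 208.60000610351562], [259.20001220703125, 264.3999938964844], [242.0, 265.1000061035156]]
d tool [-0.0004  0.1525  0.1396] [ 1.5737e+00 -3.3000e-03 -1.2000e-03]
[[-0.977 -0.152  0.152]
 [-0.215  0.691 -0.691]
 [ 0.    -0.707 -0.707]] [-0.289  0.511  1.513  0.668  1.572 -2.234]
```

Units first: shifts go in shares of 50 mm and turns go in shares of pi rad. So 0.04 m is 0.8, -0.03 m is -0.6, 0.05 rad / 3.1416 = 0.0159.

Emit:
{"method": "shift_gripper", "body": {"increments": [[0,0.6,-0.6,0,0,0],[0,0.6,-0.6,0.0159,0,0],[0,0,0,0.0477,0,0],[0,0,0,0.0477,0,0],[0,0.4,0,0.0477,0,0],[0,0.6,0,0.0477,0,0],[0,0.8,0,0.0477,0,0],[0,0.8,0,0.0477,0,0],[0,0.8,0,0.0477,0,0],[0,0.6,0,0.0477,0,0]], "finger_gap": 0.094}}

```text
time_s: 10.4
ee_pos: [0.4975, 0.2308, 0.2755]
eef_rot: [-2.673, 0.002, -2.922]
force: [2.1, -1.4, -0.2]
grip_width: 0.094
grip_force: 0.0
```

Emit:
{"method": "shift_gripper", "body": {"increments": [[0,0,0,0.0477,0,0],[0,0,0,0.0382,0,0],[0,0,0,0,0,0],[0,0,0,0,0,0]]}}

```text
time_s: 10.8
ee_pos: [0.4984, 0.2283, 0.2745]
eef_rot: [-2.412, -0.003, -2.925]
force: [1.0, -0.4, -0.2]
grip_width: 0.094
grip_force: 0.0
```

Add to h.py:
```python
z2=-nrm; x2=EA@[-1,0,0]; R2=np.column_stack([x2,np.cross(z2,x2),z2])
```

Run:
```python
from h import *
print(ctrl.get_obs()["qpos"].round(3)); need(seat+nrm*.10,R2)
c=snap("wrist","w7.pkl"); save(c,"w7.png")
m=mask(c,[105,100,50],[132,255,255])
for k in cv2.findContours(m,cv2.RETR_EXTERNAL,cv2.CHAIN_APPROX_NONE)[0]:
    if cv2.contourArea(k)>500: print(cv2.contourArea(k),cv2.boxPoints(cv2.minAreaRect(k)).round(1).tolist())
print([np.round(proj(c,seat+nrm*.006+EA@[i*.065,0,0]+j*up*.032),1).tolist() for i in(1,-1) for j in(1,-1)])
```

```text
[ 0.64   0.437  1.373 -0.656  1.662 -1.098]
d tool [-0.0004  0.0608  0.1024] [ 0.0556 -0.0021  0.0021]
811.5 [[157.1999969482422, 209.60000610351562], [195.6999969482422, 202.60000610351562], [200.1999969482422, 226.89999389648438], [161.60000610351562, 233.89999389648438]]
7504.0 [[306.3999938964844, 256.0], [309.20001220703125, 130.60000610351562], [373.20001220703125, 132.0], [370.5, 257.3999938964844]]
[[308.7, 256.3], [368.0, 255.3], [310.9, 131.1], [375.1, 131.2]]
```

View pics/w7.png

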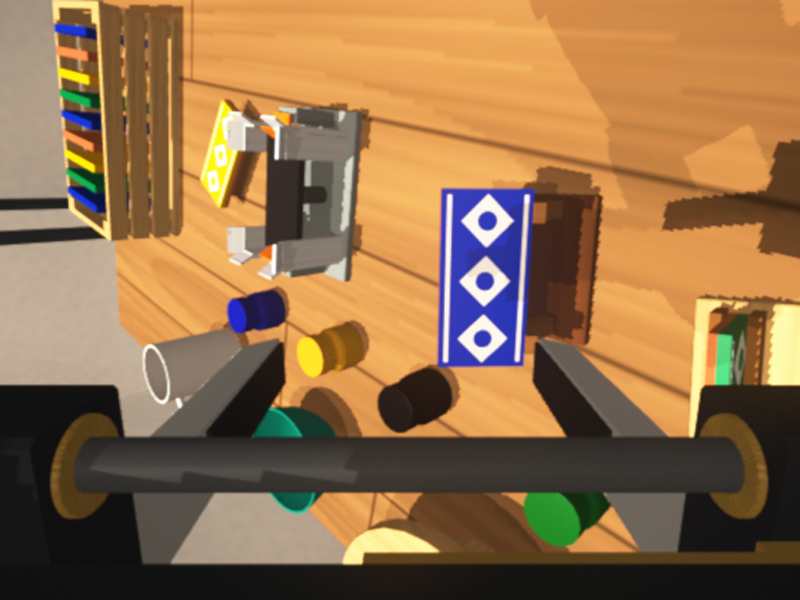

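The blue tile leans on the easel at (482,277), within about 2 px of where I predicted, painted face out. Approaching across its width.

To row units: 0.05 m is 1, 0.03 m is 0.6, 0.0556 rad / 3.1416 = 0.0177.

Emit:
{"method": "shift_gripper", "body": {"increments": [[0,0.6,0.4,0.0177,0,0.0006],[0,0.6,0.6,0,0,0],[0,-0.1,1,0,0,0],[0,0,0,0,0,0],[0,0,0,0,0,0]]}}

```text
time_s: 11.35
ee_pos: [0.5056, 0.1974, 0.1674]
eef_rot: [-2.355, 0.001, -2.93]
force: [-0.2, 0.0, 0.5]
grip_width: 0.0939
grip_force: 0.0
```

Run:
```python
from h import *
need(seat+nrm*.005+up*.002,R2)
```

```text
d tool [-0.      0.0112  0.0958] [-0.0009 -0.0033 -0.0048]
```

To row units: 0.035 m is 0.7, 0.03 m is 0.6, -0.005 rad / 3.1416 = -0.0016.

Emit:
{"method": "shift_gripper", "body": {"increments": [[0,0.22,0,-0.0003,-0.0011,-0.0016],[0,0,0.6,0,0,0],[0,0,0.7,0,0,0],[0,0,0.4,0,0,0],[0,0,0,0,0,0],[0,0,0,0,0,0]]}}

```text
time_s: 11.95
ee_pos: [0.517, 0.1484, 0.0999]
eef_rot: [-2.355, 0.001, -2.922]
force: [0.7, 1.5, -0.5]
grip_width: 0.0939
grip_force: 0.0
```

Run:
```python
from h import *
need(seat+nrm*.005+up*.002,R2)
```

```text
d tool [ 0.0008 -0.001   0.0124] [-0.0011  0.0028  0.0016]
```

To row units: 0.012 m is 0.24, -0.001 m is -0.02.

Emit:
{"method": "shift_gripper", "body": {"increments": [[0.02,-0.02,0.24,0,0,0],[0,0,0,0,0,0],[0,0,0,0,0,0]]}}

```text
time_s: 12.25
ee_pos: [0.5176, 0.1382, 0.0913]
eef_rot: [-2.354, -0.001, -2.922]
force: [-0.7, -0.1, -0.6]
grip_width: 0.0946
grip_force: 0.0
```

Emit:
{"method": "shift_gripper", "body": {"increments": [[0,0,0,0,0,0],[0,0,0,0,0,0],[0,0,0,0,0,0],[0,0,0,0,0,0]], "finger_gap": 0.05, "grip_n": 35}}

```text
time_s: 12.65
ee_pos: [0.5176, 0.138, 0.0911]
eef_rot: [-2.354, -0.001, -2.922]
force: [-0.7, 0.0, -1.1]
grip_width: 0.0652
grip_force: 0.5
```

Run:
```python
from h import *
need(seat+nrm*.005+up*.002,R2)
```

```text
d tool [-0.0008 -0.     -0.0011] [-0.002   0.0015  0.0027]
```

Emit:
{"method": "shift_gripper", "body": {"increments": [[0,0,0,0,0,0],[0,0,0,0,0,0]], "finger_gap": 0.03, "grip_n": 40}}

```text
time_s: 12.85
ee_pos: [0.5176, 0.138, 0.091]
eef_rot: [-2.354, -0.001, -2.922]
force: [-0.2, 1.5, -0.3]
grip_width: 0.0635
grip_force: 40.0
```

Emit:
{"method": "shift_gripper", "body": {"increments": [[0,0,-0.4,0,0,0],[0,0,-0.8,0,0,0],[0,0,-1,0,0,0],[0,0,-0.8,0,0,0],[0,0,0,0,0,0]]}}

```text
time_s: 13.35
ee_pos: [0.4947, 0.245, 0.2003]
eef_rot: [-2.357, 0.005, -2.919]
force: [0.7, -1.0, -2.2]
grip_width: 0.0635
grip_force: 40.0
```

Run:
```python
from h import *
c=snap("wrist","w8.pkl"); t,T=tool()
need(t,down(-2.924))
def blue(c):
    m=mask(c,[105,100,50],[132,255,255])
    for k in cv2.findContours(m,cv2.RETR_EXTERNAL,cv2.CHAIN_APPROX_NONE)[0]:
        if cv2.contourArea(k)>500: print(cv2.contourArea(k),cv2.minAreaRect(k)[2],cv2.boxPoints(cv2.minAreaRect(k)).round(1).tolist())
blue(c)
print([np.round(proj(c,t+T@[i*.065,j*.032,.002]),1).tolist() for i in(1,-1) for j in(1,-1)])
```

```text
d tool [0. 0. 0.] [-0.7861  0.0031  0.0034]
1102.0 90.0 [[287.0, 344.0], [336.0, 344.0], [336.0, 386.0], [287.0, 386.0]]
1303.5 90.0 [[223.0, 344.0], [284.0, 344.0], [284.0, 386.0], [223.0, 386.0]]
537.0 45.0 [[267.5, 274.5], [286.0, 256.0], [304.5, 274.5], [286.0, 293.0]]
898.5 78.69007110595703 [[133.0, 210.8000030517578], [172.8000030517578, 202.8000030517578], [177.8000030517578, 228.1999969482422], [138.0, 236.1999969482422]]
17542.0 90.0 [[214.0, 135.0], [360.0, 135.0], [360.0, 306.0], [214.0, 306.0]]
[[359.0, 130.7], [217.7, 131.0], [347.8, 378.3], [228.9, 378.7]]
```

To row units: -0.03 m is -0.6, 0.002 m is 0.04, -0.131 rad / 3.1416 = -0.0417.

Emit:
{"method": "shift_gripper", "body": {"increments": [[0.04,-0.6,0,-0.0417,0,0],[0.04,-0.6,0,-0.0417,0,0],[0.04,-0.6,0,-0.0417,0,0],[0.04,-0.6,0,-0.0417,0,0],[0.04,-0.6,0,-0.0417,0,0],[0.04,-0.6,0,-0.0417,0,0],[0,0,0,0,0,0],[0,0,0,0,0,0],[0,0,0,0,0,0]]}}

```text
time_s: 14.3
ee_pos: [0.5167, 0.0859, 0.2737]
eef_rot: [-3.139, -0.003, -2.922]
force: [0.3, 0.3, -1.6]
grip_width: 0.0635
grip_force: 40.0
```

Run:
```python
from h import *
c=snap("wrist","w9.pkl")
print(tool()[0])
need([.52,0.0,.25],down(-2.924))
```

```text
[0.51674247 0.08641281 0.27388292]
d tool [ 0.0157 -0.085   0.0241] [-0.0022 -0.0027  0.0034]
```

Emit:
{"method": "shift_gripper", "body": {"increments": [[0,-0.6,0,0,0,0],[0,-0.6,0,0,0,0],[0,0,0,0,0,0],[0,0,0,0,0,0]]}}

```text
time_s: 14.75
ee_pos: [0.5301, 0.0279, 0.2744]
eef_rot: [-3.14, -0.002, -2.921]
force: [0.4, -0.1, -2.0]
grip_width: 0.0639
grip_force: 40.0
```

Run:
```python
from h import *
b=snap("wrist","w10.pkl"); a=load("w9.pkl")
print(tool()[0], ctrl.get_obs()["qpos"].round(3))
for c in(a,b,load("t6.pkl"),load("s6.pkl")):
    m=mask(c,[5,190,120],[16,255,255])
    print([(cv2.contourArea(k),np.round(cv2.minAreaRect(k)[0],1).tolist()) for k in cv2.findContours(m,cv2.RETR_EXTERNAL,cv2.CHAIN_APPROX_NONE)[0] if cv2.contourArea(k)>15][:12])
f=lambda c:cv2.resize(c["pixels"][60:360,0:200],(400,600),interpolation=cv2.INTER_CUBIC)
cv2.imwrite("pics/z3.png",np.hstack([f(a),f(b)]))
```

```text
[0.53004347 0.0282651  0.27450931] [-0.015  0.225  1.506 -0.002  1.412 -1.807]
[(358.5, [55.6, 213.7]), (297.0, [54.9, 86.6])]
[(332.0, [113.1, 212.5]), (95.5, [117.2, 84.0])]
[]
[(56.5, [221.0, 214.5]), (45.5, [234.0, 181.5])]
```

View pics/z3.png

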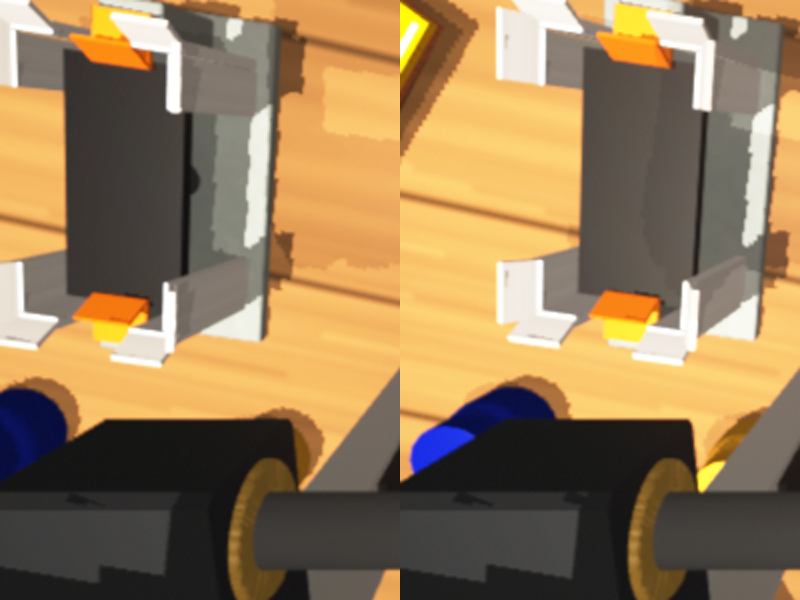

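The crops show the dispenser: orange lip tips at (119,66) and (121,296) in the left crop, the black plate between them, and the base's right corners at (280,24) and (264,340).

Run:
```python
from h import *
a=load("w9.pkl");b=load("w10.pkl"); g=lambda p:(p[0]/2,60+p[1]/2); P={}
for n,p,q,z in(("tip-",(119,66),(242,62),.067),("tip+",(121,296),(236,294),.067),("plate-R",(188,56),(305,56),.066),("plate-L",(65,50),(183,47),.066),("plate+L",(67,296),(180,296),.066),
 ("base-",(280,24),(380,20),.010),("base+",(264,340),(357,338),.010),("angle-R",(177,45),(310,41),.104),("angle+R",(168,346),(290,348),.104)):
    x,r=meet([ray(a,*g(p)),ray(b,*g(q))]); P[n]=x
    u,v=onz(a,*g(p),z),onz(b,*g(q),z); print(n,(x*1e3).round(1),(np.array(r)*1e3).round(1),"@z",(u[:2]*1e3).round(1),(v[:2]*1e3).round(1)); P[n]=(u+v)/2
for i,j in(("tip-","tip+"),("base-","base+"),("plate-L","plate+L"),("angle-R","angle+R")):
    d=P[j]-P[i]; print(i,np.hypot(*d[:2]),"yaw",np.arctan2(d[1],d[0]),"mid",(P[i]+P[j])[:2]/2)
d=(P["base+"]-P["base-"]); yaw=np.arctan2(d[1],d[0]); print("centre from base",(P["base+"]+P["base-"])[:2]/2-.05*np.array([-np.sin(yaw),np.cos(yaw)]))
```

```text
tip- [ 465.5 -149.4   78.2] [0.6 0.6] @z [ 466.5 -156.2] [ 464.9 -154.7]
tip+ [ 579.7 -138.9   79.1] [0.1 0.1] @z [ 584.2 -146.1] [ 583.5 -144.2]
plate-R [ 454.7 -128.4   57.1] [0.3 0.3] @z [ 454.3 -123.7] [ 455.2 -124.9]
plate-L [ 464.6 -187.1   61.1] [0.3 0.3] @z [ 464.8 -183.6] [ 464.3 -184.6]
plate+L [ 588.6 -170.2   73. ] [0.4 0.4] @z [ 590.9 -175. ] [ 591.5 -173.8]
base- [ 424.  -112.3   -8.6] [0.7 0.7] @z [ 425.9 -104.4] [ 425.1 -107.3]
base+ [616.2 -93.4   2.4] [0.2 0.2] @z [613.5 -90.4] [613.4 -91.5]
angle-R [ 450.  -109.8  102.3] [0.5 0.5] @z [ 450.5 -108.7] [ 449.5 -109.3]
angle+R [591.3 -98.9 105.5] [0.9 0.9] @z [591.  -99.7] [592.8 -99.3]
tip- 0.1185588967918778 yaw 0.08705776920573141 mid [ 0.52476595 -0.15031011]
base- 0.18855414270681767 yaw 0.07871728246793006 mid [ 0.51948519 -0.09840101]
plate-L 0.12702568230194225 yaw 0.07615397384499434 mid [ 0.52785107 -0.17923268]
angle-R 0.14217687813500993 yaw 0.06645753748808177 mid [ 0.52094003 -0.10424566]
centre from base [ 0.52341699 -0.14824618]
```

Add to h.py:
```python
def held(c,lo,hi):
    m=mask(c,lo,hi); t,T=tool(); E=np.array(c["extrinsics"])
    n,l,st,_=cv2.connectedComponentsWithStats(m); i=max(range(1,n),key=lambda i:st[i,4] if st[i,0]>150 and st[i,0]+st[i,2]<420 and st[i,4]<60000 else 0)
    b=l==i; x0,y0,w,h=st[i,:4]
    cols=np.where(b.sum(0)>8)[0]; near=[np.where(b[:,u])[0].min() for u in range(cols[0]+12,cols[-1]-11)]
    k=np.polyfit(np.arange(cols[0]+12,cols[-1]-11),near,1)
    row=int(np.mean(near))+6; r=np.where(b[row])[0]; L,R=r.min()-.5,r.max()+.5
    s0=np.mean(near)-.5
    # depth (tool z of face) from 64 mm width at that row, then tool x, y
    best=min(np.arange(-.03,.03,.0005),key=lambda f:abs(np.linalg.norm(hit(c,L,row,f,t,T)-hit(c,R,row,f,t,T))-.064))
    for f in(best,-.003,0.): print("face z",round(f,4),"L",hit(c,L,row,f,t,T).round(4),"R",hit(c,R,row,f,t,T).round(4),"near x",hit(c,(L+R)/2,s0,f,t,T)[0].round(4),"slope",k[0].round(4))
def hit(c,u,v,f,t,T):
    o,d=ray(c,u,v); o=T.T@(o-t); d=T.T@d; return o+d*(f-o[2])/d[2]
```

Run:
```python
from h import *
held(load("w10.pkl"),[105,100,40],[132,255,255])
c,yw=np.array([.5241,-.1493]),.078
for z in(.20,.12,.086): need([*c,z],down(yw+np.pi))
```

```text
face z -0.0015 L [ 0.0613 -0.032  -0.0015] R [ 0.0613  0.0321 -0.0015] near x 0.0637 slope 0.0003
face z -0.003 L [ 0.0614 -0.0317 -0.003 ] R [ 0.0614  0.0318 -0.003 ] near x 0.0637 slope 0.0003
face z 0.0 L [ 0.0613 -0.0323  0.    ] R [0.0613 0.0324 0.    ] near x 0.0637 slope 0.0003
d tool [ 0.0446 -0.1718  0.0748] [-0.0015 -0.0016  0.1433]
d tool [ 0.0445 -0.1717  0.1548] [-0.0015 -0.0016  0.1433]
d tool [ 0.0444 -0.1717  0.1888] [-0.0015 -0.0016  0.1433]
```

To row units: -0.043 m is -0.86, 0.04 m is 0.8, 0.143 rad / 3.1416 = 0.0455.

Emit:
{"method": "shift_gripper", "body": {"increments": [[0.22,-0.86,0,0,0,0],[0.22,-0.86,0,0,0,0],[0.22,-0.86,0.4,0,0,0],[0.26,-0.86,0.4,0,0,0.0455],[0,0,0.8,-0.0003,-0.0003,0],[0,0,0.6,0,0,0],[0,0,0,0,0,0],[0,0,0,0,0,0],[0,0,0,0,0,0]]}}

```text
time_s: 15.7
ee_pos: [0.5238, -0.1505, 0.1672]
eef_rot: [-3.14, 0.003, -3.064]
force: [0.7, 0.6, -2.6]
grip_width: 0.0636
grip_force: 40.0
```

Run:
```python
from h import *
need([.5228,-.1494,.12],down(.078+np.pi))
c=snap("wrist","w11.pkl"); held(c,[105,100,40],[132,255,255])
```

```text
d tool [0.001  0.0013 0.0472] [-0.0017  0.0029  0.0001]
face z -0.003 L [ 0.0612 -0.0319 -0.003 ] R [ 0.0613  0.0321 -0.003 ] near x 0.0637 slope 0.0085
face z -0.003 L [ 0.0612 -0.0319 -0.003 ] R [ 0.0613  0.0321 -0.003 ] near x 0.0637 slope 0.0085
face z 0.0 L [ 0.0611 -0.0325  0.    ] R [0.0612 0.0327 0.    ] near x 0.0636 slope 0.0085
```

Run:
```python
from h import *
c=load("w11.pkl"); m=mask(c,[3,170,90],[18,255,255]); t,T=tool(); R=Ro.from_euler("z",.078).as_matrix(); d0=np.array([.5241,-.1493,0])
n,l,st,_=cv2.connectedComponentsWithStats(m)
for i in range(1,n):
    if st[i,4]<60 or st[i,1]>150: continue
    x,y,w,h,A=st[i]; print(st[i])
    for v in range(y+2,y+h,4):
        r=np.where(l[v]==i)[0]; P=[R.T@(onz(c,u,v,.072)-d0) for u in(r.min()-.5,r.max()+.5)]; print(v,[(p[:2]*1e3).round(1).tolist() for p in P])
```

```text
[   0    0  133   44 2579]
2 [[-147.1, -188.1], [-147.1, -149.6]]
6 [[-144.8, -188.6], [-144.8, -118.6]]
10 [[-142.4, -189.0], [-142.4, -118.9]]
14 [[-140.0, -189.5], [-140.0, -127.1]]
18 [[-137.6, -189.9], [-137.6, -114.8]]
22 [[-135.2, -190.4], [-135.2, -107.2]]
26 [[-132.8, -190.8], [-132.8, -102.8]]
30 [[-130.4, -190.6], [-130.4, -131.6]]
34 [[-128.0, -191.7], [-128.0, -173.1]]
38 [[-125.5, -186.9], [-125.5, -146.2]]
42 [[-123.1, -148.5], [-123.1, -139.2]]
[ 150    0  165   25 1806]
2 [[-147.1, -89.6], [-147.1, 15.9]]
6 [[-144.8, -89.2], [-144.8, 17.3]]
10 [[-142.4, -82.9], [-142.4, 15.3]]
14 [[-140.0, -64.0], [-140.0, 14.1]]
18 [[-137.7, -40.5], [-137.7, 12.1]]
22 [[-135.3, -8.9], [-135.3, 12.8]]
[  143     0   417   128 18900]
2 [[-147.1, 34.1], [-147.2, 133.7]]
6 [[-144.8, 33.6], [-144.8, 132.1]]
10 [[-142.4, 33.0], [-142.4, 130.4]]
14 [[-140.1, 30.5], [-140.1, 150.4]]
18 [[-137.7, -91.1], [-137.7, 153.4]]
22 [[-135.3, -90.7], [-135.3, 178.8]]
26 [[-132.8, -90.2], [-132.9, 179.2]]
30 [[-130.4, -91.8], [-130.5, 179.6]]
34 [[-128.0, -92.0], [-128.0, 178.1]]
38 [[-125.5, -92.9], 
[... 3417 characters left out ...]
 14.5]]
132 [[-64.5, -14.4], [-64.5, 13.9]]
[399 127  35  13 158]
129 [[-66.6, 78.6], [-66.6, 101.8]]
133 [[-63.9, 80.9], [-63.9, 102.8]]
137 [[-61.1, 93.8], [-61.1, 101.6]]
[ 389  135   44   56 1236]
137 [[-61.1, 73.3], [-61.1, 88.2]]
141 [[-58.3, 82.0], [-58.3, 96.2]]
145 [[-55.5, 79.4], [-55.5, 102.2]]
149 [[-52.7, 85.3], [-52.7, 102.4]]
153 [[-49.9, 77.7], [-49.9, 102.7]]
157 [[-47.1, 77.2], [-47.1, 103.0]]
161 [[-44.2, 76.7], [-44.2, 102.5]]
165 [[-41.4, 79.8], [-41.4, 102.1]]
169 [[-38.5, 80.7], [-38.5, 102.3]]
173 [[-35.6, 84.5], [-35.6, 101.9]]
177 [[-32.7, 76.8], [-32.7, 101.4]]
181 [[-29.7, 77.0], [-29.8, 100.3]]
185 [[-26.8, 85.2], [-26.8, 99.8]]
189 [[-23.9, 86.2], [-23.9, 92.8]]
```

The lip is 28 mm wide, centred within 0.3 mm of my estimate. Lowering.

To row units: 0.03 m is 0.6, 0.022 m is 0.44, 0.003 rad / 3.1416 = 0.001.

Emit:
{"method": "shift_gripper", "body": {"increments": [[0.02,0.02,0.6,-0.0006,0.001,0],[0,0,0.44,0,0,0],[0,0,0,0,0,0],[0,0,0,0,0,0]]}}

```text
time_s: 16.15
ee_pos: [0.5224, -0.1501, 0.1147]
eef_rot: [3.141, -0.001, -3.064]
force: [0.5, 1.0, -1.1]
grip_width: 0.0635
grip_force: 40.0
```

Emit:
{"method": "shift_gripper", "body": {"increments": [[0,0,0.2,0,0,0],[0,0,0.16,0,0,0],[0,0,0,0,0,0],[0,0,0,0,0,0]]}}

```text
time_s: 16.55
ee_pos: [0.5217, -0.1501, 0.0953]
eef_rot: [3.14, -0.003, -3.065]
force: [-0.1, 0.3, -1.6]
grip_width: 0.0639
grip_force: 40.0
```

Run:
```python
from h import *
need([.5228,-.1494,.09],down(.078+np.pi))
```

```text
d tool [-0.0012  0.0006  0.0052] [ 0.0015 -0.0028 -0.0012]
```

To row units: 0.004 m is 0.08, -0.001 m is -0.02, -0.003 rad / 3.1416 = -0.001.

Emit:
{"method": "shift_gripper", "body": {"increments": [[-0.02,0.01,0.08,0,-0.001,0],[0,0,0.08,0,0,0],[0,0,0.08,0,0,0],[0,0,0,0,0,0]], "grip_n": 55}}

```text
time_s: 16.95
ee_pos: [0.5225, -0.1495, 0.0827]
eef_rot: [3.14, -0.0, -3.065]
force: [-1.0, -0.1, -1.8]
grip_width: 0.0635
grip_force: 55.0
```

Emit:
{"method": "shift_gripper", "body": {"increments": [[0,0,0.08,0,0,0],[0,0,0.08,0,0,0],[0,0,0,0,0,0]]}}

```text
time_s: 17.25
ee_pos: [0.5227, -0.1495, 0.0748]
eef_rot: [3.14, 0.0, -3.065]
force: [1.7, -0.6, 1.6]
grip_width: 0.0636
grip_force: 55.0
```

To row units: 0.005 m is 0.1, 0.003 m is 0.06.

Emit:
{"method": "shift_gripper", "body": {"increments": [[0,0,0.1,0,0,0],[0,0,0.1,0,0,0],[0,0,0.06,0,0,0],[0,0,0,0,0,0]]}}

```text
time_s: 17.65
ee_pos: [0.5227, -0.1495, 0.0619]
eef_rot: [3.14, 0.0, -3.065]
force: [1.5, -0.8, 3.2]
grip_width: 0.0635
grip_force: 55.0
```

Run:
```python
from h import *
held(viewer.camera("wrist"),[105,100,40],[132,255,255])
```

```text
face z -0.0015 L [ 0.0526 -0.0318 -0.0015] R [ 0.0526  0.0322 -0.0015] near x 0.0553 slope 0.0074
face z -0.003 L [ 0.0527 -0.0315 -0.003 ] R [ 0.0527  0.0319 -0.003 ] near x 0.0554 slope 0.0074
face z 0.0 L [ 0.0524 -0.0321  0.    ] R [0.0525 0.0325 0.    ] near x 0.0552 slope 0.0074
```

Emit:
{"method": "shift_gripper", "body": {"increments": [[0,0,0,0,0,0],[0,0,0,0,0,0],[0,0,0,0,0,0],[0,0,0,0,0,0],[0,0,0,0,0,0]], "finger_gap": 0.088}}

```text
time_s: 18.2
ee_pos: [0.5225, -0.1494, 0.0621]
eef_rot: [3.14, 0.0, -3.065]
force: [-0.5, 0.1, -0.1]
grip_width: 0.0878
grip_force: 0.0
```

Emit:
{"method": "shift_gripper", "body": {"increments": [[0,0,-0.6,0,0,0],[0,0,-0.8,0,0,0],[0,0,-1,0,0,0],[0,0,-1,0,0,0],[0,0,0,0,0,0],[0,0,0,0,0,0],[0,0,0,0,0,0]]}}

```text
time_s: 18.9
ee_pos: [0.5221, -0.1495, 0.2308]
eef_rot: [3.139, -0.002, -3.065]
force: [-0.4, -0.5, -0.7]
grip_width: 0.0882
grip_force: 0.0
```

Run:
```python
from h import *
print(ctrl.get_obs()["qpos"].round(3))
c=snap("wrist","w12.pkl"); R=Ro.from_euler("z",.078).as_matrix(); d0=np.array([.5241,-.1493,0])
for nm,lo,hi,z in(("blue",[105,100,40],[132,255,255],.066),("orange",[3,170,90],[18,255,255],.072),("yellow",[22,120,90],[36,255,255],.034)):
    n,l,st,ce=cv2.connectedComponentsWithStats(mask(c,lo,hi))
    for i in range(1,n):
        p=R.T@(onz(c,*ce[i],z)-d0)
        if st[i,4]>100 and abs(p[1])<.35 and abs(p[0])<.12:
            k=cv2.findContours((l==i).astype('uint8'),cv2.RETR_EXTERNAL,cv2.CHAIN_APPROX_NONE)[0][0]
            print(nm,st[i,4],[(R.T@(onz(c,*q,z)-d0)*1e3)[:2].round(1).tolist() for q in cv2.boxPoints(cv2.minAreaRect(k))])
```

```text
[-0.347  0.283  1.535  0.002  1.326 -1.995]
blue 5281 [[-65.3, -31.0], [-65.2, 31.1], [65.5, 33.9], [65.4, -34.0]]
blue 152 [[-49.3, -5.9], [-49.2, 6.0], [-37.5, 6.0], [-37.5, -5.9]]
blue 139 [[0.1, -8.0], [-8.1, -0.0], [0.6, 8.5], [8.8, 0.4]]
blue 133 [[40.6, -8.3], [35.0, 2.5], [46.0, 7.8], [51.7, -3.1]]
orange 23264 [[-171.2, 5.5], [-171.2, 223.7], [63.5, 264.8], [63.0, 6.2]]
orange 6593 [[-49.3, -258.6], [-118.4, -241.5], [-105.5, -14.4], [-34.8, -19.7]]
orange 880 [[-84.9, -14.3], [-84.9, 13.6], [-60.1, 13.8], [-60.1, -14.6]]
orange 105 [[-78.2, -136.8], [-78.5, -113.4], [-17.6, -117.6], [-17.3, -142.1]]
orange 813 [[-43.8, -118.1], [-68.5, -106.1], [-50.6, -61.7], [-25.2, -73.1]]
orange 1003 [[-9.7, -173.4], [-22.2, -79.5], [22.2, -76.1], [35.5, -172.9]]
orange 401 [[4.1, -264.5], [4.2, -212.7], [17.6, -214.7], [17.5, -267.0]]
orange 249 [[47.1, -273.8], [33.1, -269.8], [36.9, -236.2], [51.0, -239.9]]
orange 174 [[42.7, 235.7], [34.8, 239.0], [50.4, 266.4], [58.5, 263.2]]
orange 489 [[58.8, -15.0], [58.9, 12.9], [80.7, 13.1], [80.7, -15.3]]
orange 113 [[123.8, -234.9], [98.5, -223.5], [102.0, -214.2], [127.5, -225.5]]
yellow 5264 [[16.5, -256.4], [-96.7, -186.1], [-68.3, -127.4], [49.3, -194.7]]
yellow 138 [[-67.0, -175.1], [-67.0, -162.3], [-55.4, -163.5], [-55.4, -176.4]]
yellow 131 [[-29.6, -196.5], [-29.6, -184.4], [-17.4, -185.9], [-17.4, -198.1]]
yellow 122 [[7.6, -217.7], [7.6, -205.3], [19.3, -206.8], [19.3, -219.3]]
```

Blue lies under both closed lips at ±65 mm and is released. Next is yellow.

To row units: -0.048 m is -0.96, -0.047 m is -0.94, 0.135 rad / 3.1416 = 0.043.

Emit:
{"method": "shift_gripper", "body": {"increments": [[0.112,-0.96,0,0,0,0],[0.112,-0.96,0,0,0,0],[0.112,-0.96,0,0,0,0],[0.112,-0.94,0,0,0,0.043],[0,0,0,0,0,0.043],[0,0,0,0,0,0.043],[0,0,0,0,0,0.042],[0,0,0,0,0,0],[0,0,0,0,0,0]], "finger_gap": 0.094}}

```text
time_s: 19.85
ee_pos: [0.5148, -0.3417, 0.2309]
eef_rot: [3.14, -0.002, 2.686]
force: [0.4, 0.2, 0.6]
grip_width: 0.0938
grip_force: 0.0
```

Run:
```python
from h import *
c=snap("wrist","w13.pkl"); a=load("w12.pkl"); rs=[]
def box(c,z=None):
    n,l,st,ce=cv2.connectedComponentsWithStats(mask(c,[22,120,90],[36,255,255]))
    i=max((i for i in range(1,n) if st[i,4]>2500),key=lambda i:-np.hypot(*(onz(c,*ce[i],.034)-[.5143,-.3418,.034])[:2]))
    k=cv2.findContours((l==i).astype('uint8'),cv2.RETR_EXTERNAL,cv2.CHAIN_APPROX_NONE)[0][0]
    h=cv2.approxPolyDP(cv2.convexHull(k),6,True)[:,0]; return cv2.boxPoints(cv2.minAreaRect(k)),h
for cc in(a,c):
    b,h=box(cc); print("quad",h.tolist())
    for zz in(.034,): P=np.array([onz(cc,*q,zz)[:2] for q in h]); print(P.round(4).tolist())
    rs.append(P)
pa,pc=[box(x)[1] for x in(a,c)]
if len(pa)==4==len(pc):
    for q in pc:
        w=onz(c,*q,.034)[:2]; j=np.argmin(np.linalg.norm(rs[0]-w,axis=1)); x,r=meet([ray(a,*pa[j]),ray(c,*q)]); print((x*1e3).round(1),(np.array(r)*1e3).round(1))
print(tool()[0],ctrl.get_obs()["eef_rot"])
```

```text
quad [[93, 101], [153, 133], [102, 242], [45, 214]]
[[0.4435, -0.3425], [0.4694, -0.2848], [0.5868, -0.3396], [0.5606, -0.3974]]
quad [[318, 158], [318, 254], [258, 256], [255, 159]]
[[0.4944, -0.296], [0.5869, -0.339], [0.5606, -0.3977], [0.4674, -0.3533]]
[ 483.  -293.    19.2] [13.2 13.2]
[ 586.4 -338.9   35.4] [0. 0.]
[ 560.8 -397.8   33.4] [0. 0.]
[ 455.4 -352.8   19.1] [12.7 12.7]
[ 0.51482195 -0.34168711  0.23118419] [ 3.13993431e+00 -1.66108903e-03  2.68523998e+00]
```

Run:
```python
from h import *
need([.5151,-.3411,.037],down(2.7036))
```

```text
d tool [-0.0003  0.0003  0.1942] [ 0.0017 -0.0016 -0.0184]
```

To row units: 0.048 m is 0.96, 0.04 m is 0.8, -0.0184 rad / 3.1416 = -0.0059.

Emit:
{"method": "shift_gripper", "body": {"increments": [[0,0,0.8,0.0005,-0.0005,-0.0059],[0,0,0.96,0,0,0],[0,0,0.96,0,0,0],[0,0,0.76,0,0,0],[0,0,0.36,0,0,0],[0,0,0,0,0,0],[0,0,0,0,0,0]]}}

```text
time_s: 20.6
ee_pos: [0.5153, -0.3421, 0.0406]
eef_rot: [-3.141, 0.002, 2.701]
force: [0.2, -0.1, 2.1]
grip_width: 0.0941
grip_force: 0.0
```

Run:
```python
from h import *
need([.5151,-.3411,.037],down(2.7036))
```

```text
d tool [0.0006 0.0008 0.0036] [-0.0004  0.0015 -0.0022]
```

To row units: 0.003 m is 0.06, 0.0008 m is 0.016, -0.002 rad / 3.1416 = -0.0006.

Emit:
{"method": "shift_gripper", "body": {"increments": [[0.012,0.016,0.06,0,0,-0.0006],[0,0,0,0,0,0],[0,0,0,0,0,0],[0,0,0,0,0,0],[0,0,0,0,0,0],[0,0,0,0,0,0],[0,0,0,0,0,0]], "finger_gap": 0.03, "grip_n": 40}}

```text
time_s: 21.3
ee_pos: [0.515, -0.341, 0.0374]
eef_rot: [-3.141, 0.002, 2.702]
force: [-0.8, 1.8, 5.0]
grip_width: 0.0636
grip_force: 40.0
```

Emit:
{"method": "shift_gripper", "body": {"increments": [[0,0,-0.6,0,0,0],[0,0,-0.9,0,0,0],[0,0,-0.9,0,0,0],[0,0,-0.6,0,0,0],[0,0,0,0,0,0],[0,0,0,0,0,0]]}}

```text
time_s: 21.9
ee_pos: [0.5145, -0.3407, 0.1863]
eef_rot: [-3.141, 0.001, 2.702]
force: [-0.2, 0.1, -3.0]
grip_width: 0.0636
grip_force: 40.0
```

Run:
```python
from h import *
c=snap("wrist","w14.pkl"); held(c,[18,70,50],[38,255,255])
need([.5241,-.1493,.19],down(.078+np.pi))
```

```text
face z 0.002 L [ 0.062  -0.0324  0.002 ] R [0.062  0.0316 0.002 ] near x 0.0648 slope 0.0018
face z -0.003 L [ 0.0621 -0.0314 -0.003 ] R [ 0.0621  0.0306 -0.003 ] near x 0.0648 slope 0.0018
face z 0.0 L [ 0.062 -0.032  0.   ] R [0.062  0.0312 0.    ] near x 0.0648 slope 0.0018
d tool [ 0.0725  0.1772 -0.0046] [ 4.000e-04 -1.100e-03 -5.178e-01]
```

To row units: 0.045 m is 0.9, 0.044 m is 0.88, -0.13 rad / 3.1416 = -0.0414.

Emit:
{"method": "shift_gripper", "body": {"increments": [[0.36,0.88,-0.1,0,0,0],[0.36,0.88,0,0,0,0],[0.36,0.88,0,0,0,0],[0.37,0.9,0,0,0,-0.0414],[0,0,0,0,0,-0.0414],[0,0,0,0,0,-0.0414],[0,0,0,0,0,-0.0407],[0,0,0,0,0,0],[0,0,0,0,0,0]]}}

```text
time_s: 22.85
ee_pos: [0.5241, -0.1497, 0.1906]
eef_rot: [3.142, -0.001, -3.067]
force: [0.3, 0.1, -2.3]
grip_width: 0.0637
grip_force: 40.0
```

Run:
```python
from h import *
held(viewer.camera("wrist"),[18,70,50],[38,255,255])
need([.5241,-.1493,.122],down(.078+np.pi))
```

```text
face z 0.002 L [ 0.0626 -0.0319  0.002 ] R [0.0626 0.0321 0.002 ] near x 0.0651 slope 0.0141
face z -0.003 L [ 0.0627 -0.0309 -0.003 ] R [ 0.0627  0.0311 -0.003 ] near x 0.0652 slope 0.0141
face z 0.0 L [ 0.0626 -0.0315  0.    ] R [0.0627 0.0317 0.    ] near x 0.0652 slope 0.0141
d tool [-0.      0.0005  0.0688] [-0.0002 -0.0007 -0.0035]
```

Aligned. Lowering to underside 0.08 (TCP 0.095).

To row units: 0.03 m is 0.6, 0.01 m is 0.2, -0.0035 rad / 3.1416 = -0.0011.

Emit:
{"method": "shift_gripper", "body": {"increments": [[0,0.01,0.6,0,0,-0.0011],[0,0,0.6,0,0,0],[0,0,0.2,0,0,0],[0,0,0.2,0,0,0],[0,0,0.2,0,0,0],[0,0,0.1,0,0,0],[0,0,0,0,0,0],[0,0,0,0,0,0]]}}

```text
time_s: 23.7
ee_pos: [0.5248, -0.1495, 0.0973]
eef_rot: [-3.14, 0.002, -3.06]
force: [-0.1, 0.3, -1.6]
grip_width: 0.0637
grip_force: 40.0
```

Run:
```python
from h import *
need([.5241,-.1493,.095],down(.078+np.pi))
```

```text
d tool [0.0007 0.0002 0.0023] [-0.0011  0.0015  0.0036]
```

To row units: 0.003 m is 0.06, 0.002 m is 0.04, 0.0036 rad / 3.1416 = 0.0011.

Emit:
{"method": "shift_gripper", "body": {"increments": [[0.01,0,0.06,0,0,0.0011],[0,0,0.04,0,0,0],[0,0,0,0,0,0],[0,0,0,0,0,0]]}}

```text
time_s: 24.1
ee_pos: [0.5243, -0.1495, 0.0921]
eef_rot: [-3.14, 0.002, -3.064]
force: [1.2, -1.7, 1.7]
grip_width: 0.0633
grip_force: 40.0
```

Emit:
{"method": "shift_gripper", "body": {"increments": [[0,0,0,0,0,0],[0,0,0,0,0,0],[0,0,0,0,0,0],[0,0,0,0,0,0]], "finger_gap": 0.08}}

```text
time_s: 24.5
ee_pos: [0.5239, -0.1493, 0.0917]
eef_rot: [-3.141, 0.001, -3.063]
force: [-0.4, 1.0, -0.5]
grip_width: 0.08
grip_force: 0.0
```

Emit:
{"method": "shift_gripper", "body": {"increments": [[0,0,-0.6,0,0,0],[0,0,-0.6,0,0,0],[0,0,-0.6,0,0,0],[0,0,-0.8,0,0,0],[0,0,0,0,0,0],[0,0,0,0,0,0]]}}

```text
time_s: 25.1
ee_pos: [0.5239, -0.1493, 0.222]
eef_rot: [-3.14, 0.002, -3.063]
force: [-0.2, -0.7, -1.8]
grip_width: 0.0798
grip_force: 0.0
```

Add to h.py:
```python
def tile(c,lo,hi,z):
    R=Ro.from_euler("z",.078).as_matrix(); d0=np.array([.5241,-.1493,0])
    n,l,st,ce=cv2.connectedComponentsWithStats(mask(c,lo,hi))
    for i in range(1,n):
        p=R.T@(onz(c,*ce[i],z)-d0)
        if st[i,4]>400 and abs(p[1])<.04 and abs(p[0])<.09:
            k=cv2.findContours((l==i).astype('uint8'),cv2.RETR_EXTERNAL,cv2.CHAIN_APPROX_NONE)[0][0]
            h=cv2.approxPolyDP(cv2.convexHull(k),5,True)[:,0]
            print(st[i,4],z,[(R.T@(onz(c,*q,z)-d0)*1e3)[:2].round(1).tolist() for q in h])
```

Run:
```python
from h import *
c=snap("wrist","w15.pkl")
for z in(.086,.091,.096): tile(c,[18,90,50],[38,255,255],z)
tile(c,[3,190,90],[17,255,255],.072)
need([.5241,-.1493,.116],down(.078+np.pi))
```

```text
7271 0.086 [[-64.8, 31.8], [66.5, 32.5], [66.6, -32.6], [-64.0, -32.0]]
7271 0.091 [[-64.8, 31.3], [64.3, 32.0], [64.3, -32.0], [-64.0, -31.5]]
7271 0.096 [[-64.9, 30.8], [62.0, 31.4], [62.1, -31.5], [-64.1, -30.9]]
724 0.072 [[-85.3, 13.4], [-65.5, 13.6], [-64.7, -31.0], [-85.3, -13.6]]
d tool [-5.000e-04 -1.000e-04  1.049e-01] [-0.0003 -0.0001  0.0001]
```

Yellow lies level and centred on the ramps, top about 90 mm up. Closing the fingers and pressing at its middle.

To row units: 0.035 m is 0.7, 0.03 m is 0.6.

Emit:
{"method": "shift_gripper", "body": {"increments": [[0,0,0.6,0,0,0],[0,0,0.7,0,0,0],[0,0,0.6,0,0,0],[0,0,0,0,0,0],[0,0,0,0,0,0],[0,0,0,0,0,0],[0,0,0,0,0,0]], "finger_gap": 0, "grip_n": 10}}

```text
time_s: 25.85
ee_pos: [0.5245, -0.1496, 0.1281]
eef_rot: [-3.14, 0.003, -3.064]
force: [-0.1, 0.3, 1.0]
grip_width: 0.0275
grip_force: 0.0
```

Emit:
{"method": "shift_gripper", "body": {"increments": [[0,0,0.16,0,0,0],[0,0,0.08,0,0,0],[0,0,0.08,0,0,0],[0,0,0,0,0,0]]}}

```text
time_s: 26.25
ee_pos: [0.5238, -0.1494, 0.1102]
eef_rot: [-3.141, 0.0, -3.063]
force: [0.6, 0.0, 0.9]
grip_width: 0.0002
grip_force: 0.0
```

To row units: 0.005 m is 0.1.

Emit:
{"method": "shift_gripper", "body": {"increments": [[0,0,0.1,0,0,0],[0,0,0.1,0,0,0],[0,0,0,0,0,0],[0,0,0,0,0,0]]}}

```text
time_s: 26.65
ee_pos: [0.5239, -0.1493, 0.1006]
eef_rot: [-3.141, 0.0, -3.063]
force: [0.6, 0.3, -0.2]
grip_width: 0.0006
grip_force: 0.0
```

To row units: 0.005 m is 0.1, 0.004 m is 0.08.

Emit:
{"method": "shift_gripper", "body": {"increments": [[0,0,0.1,0,0,0],[0,0,0.08,0,0,0],[0,0,0,0,0,0]]}}

```text
time_s: 26.95
ee_pos: [0.524, -0.1494, 0.0913]
eef_rot: [-3.141, 0.001, -3.063]
force: [1.2, -0.0, 1.8]
grip_width: 0.0004
grip_force: 0.7
```

Emit:
{"method": "shift_gripper", "body": {"increments": [[0,0,0.08,0,0,0],[0,0,0.06,0,0,0],[0,0,0,0,0,0],[0,0,0,0,0,0]]}}

```text
time_s: 27.35
ee_pos: [0.5241, -0.1494, 0.0849]
eef_rot: [-3.141, 0.001, -3.063]
force: [-0.4, 0.5, 3.1]
grip_width: 0.0008
grip_force: 2.1
```

To row units: 0.003 m is 0.06.

Emit:
{"method": "shift_gripper", "body": {"increments": [[0,0,0.06,0,0,0],[0,0,0,0,0,0],[0,0,0,0,0,0]]}}

```text
time_s: 27.65
ee_pos: [0.5241, -0.1494, 0.0819]
eef_rot: [-3.141, 0.001, -3.063]
force: [1.1, 1.2, 5.7]
grip_width: 0.0003
grip_force: 2.3
```

Emit:
{"method": "shift_gripper", "body": {"increments": [[0,0,-0.2,0,0,0],[0,0,-0.6,0,0,0],[0,0,-0.8,0,0,0],[0,0,-1,0,0,0],[0,0,-0.2,0,0,0],[0,0,0,0,0,0],[0,0,0,0,0,0],[0,0,0,0,0,0]]}}

```text
time_s: 28.45
ee_pos: [0.5233, -0.1491, 0.22]
eef_rot: [3.141, -0.002, -3.064]
force: [0.3, 0.7, -0.8]
grip_width: 0.0004
grip_force: 0.0
```

Run:
```python
from h import *
c=snap("wrist","w16.pkl")
for z in(.066,.080): tile(c,[18,90,50],[38,255,255],z)
tile(c,[3,190,90],[17,255,255],.072)
t=viewer.camera("top"); tile(t,[3,150,90],[17,255,255],.072); tile(t,[18,90,50],[38,255,255],.066)
```

```text
5194 0.066 [[-63.3, 31.8], [63.2, 31.9], [63.2, -31.9], [-63.3, -30.9]]
5194 0.08 [[-63.5, 30.4], [57.3, 30.5], [57.3, -30.5], [-63.5, -29.5]]
807 0.072 [[-84.0, 13.0], [-59.2, 13.3], [-59.2, -14.2], [-71.7, -13.2], [-83.9, 1.2]]
```

Run:
```python
from h import *
R=Ro.from_euler("z",.078).as_matrix(); d0=np.array([.5241,-.1493,0])
for f in("w12.pkl","w16.pkl"):
    c=load(f); n,l,st,ce=cv2.connectedComponentsWithStats(mask(c,[3,170,60],[20,255,255]))
    for i in range(1,n):
        q=np.argwhere(l==i)[:,::-1]
        p=R.T@(onz(c,*ce[i],.072)-d0)
        if st[i,4]>60 and abs(p[1])<.016 and 50e-3<abs(p[0])<.1:
            X=np.array([R.T@(onz(c,*u,.072)-d0) for u in q])*1e3; print(f,st[i,4],X.min(0)[:2].round(1),X.max(0)[:2].round(1))
    u=[proj(c,d0+R@np.array([x,0,.066])) for x in(.052,.056,.058,.06,.062,.066,.07,.075)]
    print([c["pixels"][int(round(b)),int(round(a))].tolist() for a,b in u], [int(b) for a,b in u])
```

```text
w12.pkl 895 [-84.9 -14.5] [-60.1  13.7]
w12.pkl 521 [ 58.8 -15.2] [82.9 13.1]
[[252, 251, 251], [252, 252, 251], [226, 229, 234], [82, 107, 163], [39, 95, 211], [38, 96, 213], [36, 94, 212], [33, 95, 212]] [256, 259, 261, 263, 265, 269, 273, 278]
w16.pkl 75 [58.7 -0.5] [82.9  1.4]
[[115, 130, 132], [128, 130, 131], [92, 100, 107], [43, 58, 75], [25, 51, 93], [25, 50, 93], [23, 49, 91], [22, 47, 89]] [258, 262, 264, 266, 268, 272, 276, 281]
```

Both lips are closed over yellow, with the tips at the same place as after blue. The tile is level and the robot is clear, so I'm handing in.

```bash
python3 -c "
from station import ctrl, viewer, hand_in
print(hand_in())"
```

```text
the job is handed in; nothing more can be done
None
```

I handed the job in at about 28.5 s. By the last wrist-camera measurements, blue and then yellow lie painted face up under both closed lips of the dispenser, and the arm is clear. I had no direct reading of the spring plate or of blue once yellow covered it, I didn't move the green tile or the jars, and the hand-in returned no verdict.

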